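# Three-turn calibration of a bench seed meter

### The arm

A 6-joint arm with a two-finger parallel gripper is mounted at the origin on the work surface. World frame = base frame: x ahead of the robot, y to its left, z up, the work surface at z = 0. Lengths are in mm, angles in rad, forces in N, time in s.
With the tool pointing down it reaches from about 350 to 875 mm from the base axis. Payload 4.2 kg.
Tool frame: the origin (TCP) lies between the finger pads; the fingertips stand 11 mm ahead of it and the grasp point (between the pads) lies 8 mm behind it; z points along the fingers, y is the direction in which the jaws open and shut (so a half turn about z gives the same grasp; the last joint's range is limited). The gripper opens to 85 mm and grips with 20 to 120 N. Pads are 22 mm wide; open, the fingers measure 114 mm over their backs; the gripper's body (76 mm by 85 mm) begins 54 mm behind the grasp point. The pads swing forward as they close: fully open they stand 13 mm farther back than shut.
Start: joints at [1.46, 0.385, 0.008, 0, -1.194, -0.259], TCP at [225.86, 582.741, 242.312] pointing down, gripper open.
Joint ranges: [-3.14, 3.14], [-1.21, 2.06], [-1.07, 1.41], [-3.16, 2.05], [-2.99, -0.16], [-3.1, 3.1]. Speed limits (rad/s): [2.79, 2.79, 3.14, 3.14, 3.14, 3.14].

### API

Orientations are given as a unit quaternion [x, y, z, w].
In Python, from bench import * gives the robot as it stands.
- The arm moves only by the tool servo_tool, never from a script. Its argument "rows" is a list of rows, each a list of 7 numbers: the opening, from 0 (shut) to 1 (fully open), then the shift along the tool's x, y, z in cm, then the turn, a rotation vector about the tool's x, y, z in degrees. A call has 1 to 12 rows; each row shifts and turns the commanded pose from where the row before left it, along the tool's axes as they then stand; what a row does not reach is not made up. A row lasts 1/10 s, in which the tool goes at most 50 mm and 8.59 degrees, less where a joint would pass 70% of its speed; a pose out of reach is approached as far as the arm can. A call is refused whole if a number of a shift passes 5 or a number of a turn 8.59, either way. A call with a gripper value outside its range is refused whole. The fingers move at their own pace and stop on an object; the grip force is fixed at half the most. Time passes only in rows, so rows that do not move let the fingers close. It gives the time, the measured TCP pose, the force and the opening at its end, in the units of the state.
- read_state(): the state, without advancing time (a new reading comes with each control period).
- get_image(name): name is "scene" or "top" or "wrist"; returns a dict with "image" (480x640x3 uint8, red, green, blue), "mtx" (3x3 intrinsics, pixels), "extrinsics" (4x4, takes a point from camera to world coordinates). Camera axes: x right, y up, looking along -z (the intrinsics and any distortion apply to the point x, -y, -z); pixel columns grow to the right and rows downward; lengths in mm; the calibration is good to about 2 mm. A picture is of the moment at which its call begins. There is no depth.
- job_done(): hands the job in, once; it reports no verdict.
The state is a dict: "clock": time; "joints": joint angles; "joint_vel": joint speeds; "joint_efforts": joint torques, N m; "position": TCP position; "ee_rot": TCP orientation; "contact_force": force on the tool from outside, world axes, zero at the start; "wrist_torque": the same for the moment, N m; "gripper_width": finger opening in mm.
Only numpy, scipy, OpenCV 4.12 (cv2) and the standard library are available. Lean on these libraries where they do the work, as an engineer would, in place of code of your own. Each camera call takes 0.05 s, during which the arm holds its last target. There are 200 camera calls.

### The job

Set up the seed meter for a calibration run: slide the catch pan under the spout, gently, fully home against the bar at the back. Then turn the crank clockwise (seen from above), steadily and without snatching it into its load: it runs slack at first, and where it bites it starts to drive the metering roller; from that point give it exactly three full turns, no more and no less, then let go of it there, with the pan still home and nothing else on the table disturbed.

Things in the scene. Friction and masses are not known exactly. Their poses are not given: they have to be found in the camera images.
- meter: Seed meter screwed to the table. Origin: on the table below the spout; x points away from its open front, y to the left as seen facing that front, z up. Two steel side plates (4 mm thick, 170 mm tall, inner faces at y = +-54 mm, x -45 to 90 mm) carry a black roller housing (x +-45 mm, underside at z = 90 mm) and a white hopper with black lid (x -52 to 76 mm, y +-64 mm, top at z = 310 mm).
- spout (a point): Centre of the lower mouth of the round spout (52 mm outside diameter), 58 mm above the table; axes as the meter's. The pan goes on the table under it.
- pan_stop (a point): Middle of the front face of the steel cross bar that stops the pan, at x = 65 mm in the meter's frame, 25 mm above the table; the bar is 50 mm high and spans the side plates, between which the table is free.
- crank_axis (a point): On the crank's upright axis, at x = -20, y = -205 mm in the meter's frame, 220 mm above the table, just over the arm; axes as the meter's. Below it a gearbox 80 mm square reaches 170 mm. Under the crank's hub one 10 mm dog hangs below the arm, 24 mm from the axis; clockwise it meets the one upright dog of the shaft flange and drives shaft and roller. They must not take over 60 N (24 N at the grip).
- crank (a joint): Crank angle in rad, growing clockwise seen from above, without end stops, counting on through the turns. At 0 the arm points to the meter's -y, at 1.571 to its -x. Starts between 0 and 2.4. It runs slack (under 1 N at the grip) for 0.6 to 5.2 rad, differing from run to run, then bites and takes a steady 7 to 9 N at the grip. The shaft stays where it is left if the crank goes back a little.
- grip_mid (a point): Middle of the crank's upright black grip: a smooth cylinder 24 mm in diameter, 60 mm long (221 to 281 mm above the table, this point at 253 mm), spinning freely on its pin, 60 mm from the crank axis. Under it the steel arm (top at 218 mm; hub nut up to 226 mm). Its own yaw means nothing.
- pan: Loose aluminium catch pan, open at the top, 130 mm long (its x), 90 mm wide (y), 42 mm high, walls 4 mm, 0.18 to 0.31 kg. Origin: centre of its underside. Its handle points to its -x. Home: far (+x) wall against the cross bar, origin under the spout, axes as the meter's, with 9 mm of play at each side.
- pan_handle (a point): Point to hold on the pan's black handle, 135 mm to -x of the pan's origin and 32 mm above its underside; the handle is a straight bar along x, 14 mm wide and 16 mm high, from 64 to 164 mm to -x of the origin.
- tub: Bystander: white screw-top tub, 90 mm in diameter, 120 mm high. Origin: centre of its underside.
- scale: Bystander: white bench scale with a steel plate, 170 x 140 x 35 mm. Origin: centre of its underside.
- clamp: Bystander: black spring clamp lying flat, about 170 x 80 x 25 mm. Origin: near its pivot, on the table.
There are look-alikes about, which are no part of the job. Of the things that look like the pan, take the one that is farthest from the robot's base at the start.

How it is judged (in metres and radians):
On the way, in this order (a step that is already met when the one before it is completed fails the run):
1. the pan is home under the spout before the roller has been turned (x of pan in the frame of meter between -0.006 and 0.006 m and y of pan in the frame of meter between -0.012 and 0.012 m and height (world z) of pan below 0.004 m and angle between pan's own z axis and vertical below 0.05 rad and distance of shaft_c2 from where it was at the start of the episode below 0.004 m), for 0.2 s.
2. with the pan home, the crank has bitten and the roller is driven (half a turn) (x of pan in the frame of meter between -0.006 and 0.006 m and y of pan in the frame of meter between -0.012 and 0.012 m and height (world z) of pan below 0.004 m and angle between pan's own z axis and vertical below 0.05 rad and distance of shaft_c2 from where it was at the start of the episode above 0.04 m), for 0.05 s.
At the end, for the whole second after the job is handed in: The shaft was driven three turns from where the crank bit, to 0.3 rad (its dog, 24 mm off the axis, within 7.2 mm of its start; crank between 20.8 and 25.0 rad, so the third turn); crank at rest; pan flat on the table, its origin within 6 mm in x and 12 mm in y of the meter's (x of pan in the frame of meter between -0.006 and 0.006 m and y of pan in the frame of meter between -0.012 and 0.012 m and height (world z) of pan below 0.004 m and angle between pan's own z axis and vertical below 0.05 rad and distance of shaft_c2 from where it was at the start of the episode below 0.0072 m and value of joint crank between 20.8 and 25 rad and linear speed of pan below 0.01 m/s and velocity of joint crank between -0.05 and 0.05 rad/s); the robot touches nothing.
It fails at once if the pan is rammed against the meter (more than 40 N between them) (contact force between pan and meter above 40 N).
It fails at once if the crank is snatched or forced: its driving dogs take more than 60 N (about 24 N at the grip) (contact force between crank_c1 and shaft_c2 above 60 N).
It fails at once if the crank is driven a turn too far (value of joint crank above 25 rad).
It fails at once if a bystander (tub, scale or clamp) is moved by more than 20 mm (distance of any of tub, scale, clamp from where it was at the start of the episode above 0.02 m).
It also fails if it takes over 72 s, if anything falls off the work surface, if the arm or the gripper's body presses on something with over 40 N, if the wrist force passes 120 N, or if a joint passes its speed limit or range.

## Working session

There is one attempt and no reset: what is moved stays moved. The work goes in short steps, Python scripts to look and compute and a tool call to move; the robot and the scene stay as the last step left them, time stands still between calls to the robot, and variables do not carry over. Pictures are saved under pics/ and viewed, about 8 in all and at most 12, crops included, and the job is handed in when it is done.

Besides the shell and the picture viewer there is one more tool, called after "Emit:" in YAML: its name, and indented under it one key for each argument. servo_tool: Moves the arm, as the interface text tells. Its arguments: {"type":"object","properties":{"rows":{"type":"array","items":{"type":"array","items":{"type":"number"}}}},"required":["rows"]}

```bash
mkdir -p pics
python3 - <<'E'
from bench import *
import cv2,pickle
s=read_state();print(s)
d={}
for n in ("scene","top"):
    g=get_image(n);d[n]=g;cv2.imwrite(f"pics/{n}0.png",g["image"][:,:,::-1]);print(n,g["mtx"],g["extrinsics"])
pickle.dump(d,open("im0.pkl","wb"))
E
```

```text
{'clock': 0.0, 'joints': array([ 1.45956788e+00,  3.85547733e-01,  6.57618717e-03, -4.85493395e-04,
       -1.19400565e+00, -2.58602545e-01]), 'joint_vel': array([ 0.0002307 , -0.00017366,  0.00035115,  0.00030753, -0.00114509,
       -0.00078084]), 'joint_efforts': array([-5.96813225e-04, -3.92292738e+01,  1.88400936e+01,  4.18624476e+00,
       -4.60044030e-03,  5.50314994e-07]), 'position': array([225.68940236, 582.20396758, 241.20947209]), 'ee_rot': array([ 9.82934711e-01, -1.83951392e-01, -1.44730057e-04,  1.10408609e-03]), 'contact_force': array([ 0.64267017, -0.30101071,  0.13849836]), 'wrist_torque': array([-0.05115448, -0.01049225,  0.02734959]), 'gripper_width': 85.39920937265556}
scene [[492.94814499   0.         326.64591392]
 [  0.         492.94814499 241.97636295]
 [  0.           0.           1.        ]] [[ 1.13630450e-01 -7.34457425e-01  6.69074295e-01  1.39497083e+03]
 [ 9.93421928e-01  9.36019319e-02 -6.59662869e-02 -1.10745239e+02]
 [-1.41772174e-02  6.72168855e-01  7.40262141e-01  1.14070751e+03]
 [ 0.00000000e+00  0.00000000e+00  0.00000000e+00  1.00000000e+00]]
top [[459.01040764   0.         319.57688879]
 [  0.         459.01040764 234.66767526]
 [  0.           0.           1.        ]] [[-7.78414845e-03  9.84867970e-01 -1.73131421e-01  2.64909945e+02]
 [-9.99951002e-01 -6.60758531e-03  7.37109363e-03  8.46859697e+00]
 [ 6.11557339e-03  1.73180316e-01  9.84871148e-01  1.44716719e+03]
 [ 0.00000000e+00  0.00000000e+00  0.00000000e+00  1.00000000e+00]]
```

View pics/scene0.png

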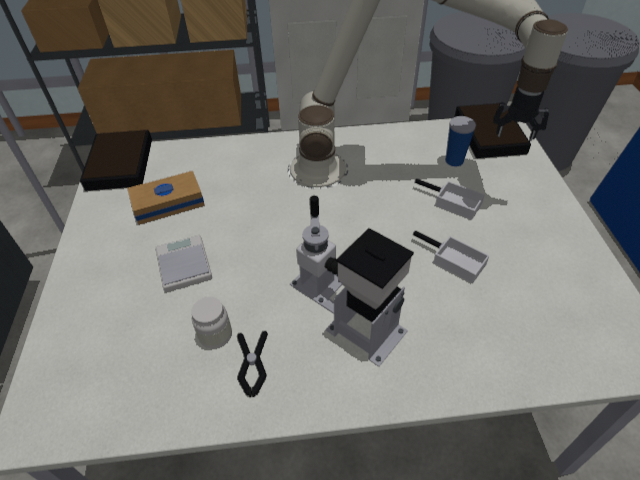

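View pics/top0.png

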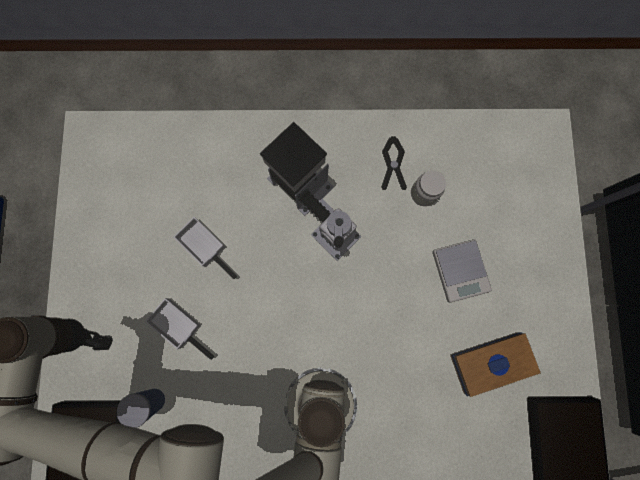

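Candidates for the pan: the one at top (202,242) / scene (460,257), and the one at top (175,322) / scene (460,198). The base is at top (320,410), so the first is farthest. I'll check it in a close crop.

```bash
cat > h.py <<'E'
import numpy as np,cv2
def ray(g,p):
    K,E=g["mtx"],g["extrinsics"]
    d=np.array([(p[0]-K[0,2])/K[0,0],-(p[1]-K[1,2])/K[1,1],-1.]);return E[:3,3],E[:3,:3]@d
def onz(g,p,z):
    o,d=ray(g,p);return (o+d*(z-o[2])/d[2])
def proj(g,X):
    K,E=g["mtx"],g["extrinsics"];c=E[:3,:3].T@(np.asarray(X,float)-E[:3,3])
    return np.array([K[0,0]*c[0]/-c[2]+K[0,2],K[1,1]*-c[1]/-c[2]+K[1,2]])
E
python3 - <<'E'
import pickle,cv2,numpy as np
from h import *
d=pickle.load(open("im0.pkl","rb"));im=d["top"]["image"]
c=cv2.resize(im[110:290,160:400],None,fx=3.3,fy=3.3,interpolation=cv2.INTER_CUBIC)
cv2.imwrite("pics/topc.png",c[:,:,::-1])
s=d["scene"]["image"][190:370,280:500]
cv2.imwrite("pics/scc.png",cv2.resize(s,None,fx=3.3,fy=3.3,interpolation=cv2.INTER_CUBIC)[:,:,::-1])
E
```

```text
(no output)
```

View pics/topc.png

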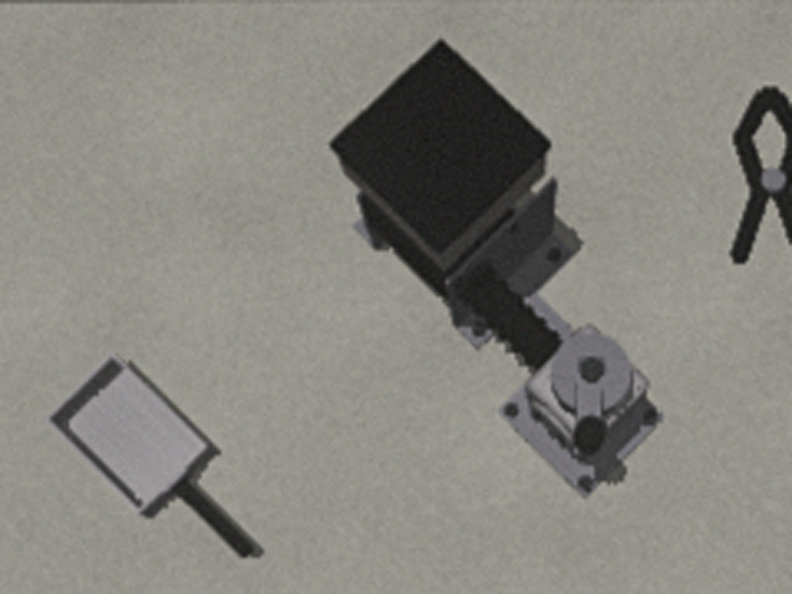

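View pics/scc.png

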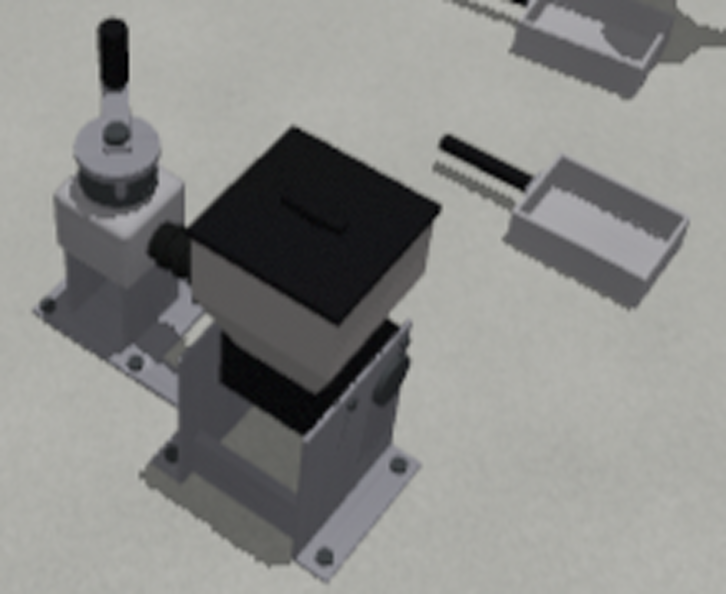

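The crops show the chosen pan: a full-size open pan with its handle pointing down-right (crop handle end at (255,552)). They also show the meter lid, the crank hub nut at crop (591,370) and the grip at (590,430).

Run:
```python
import pickle
from h import *
d=pickle.load(open("im0.pkl","rb"));T,S=d["top"],d["scene"]
t=lambda x,y,z:onz(T,(160+x/3.3,110+y/3.3),z)
s=lambda x,y,z:onz(S,(280+x/3.3,190+y/3.3),z)
np.set_printoptions(precision=1,suppress=True)
L=np.array([t(*p,310) for p in((441,40),(551,147),(331,146))]);print("lid",L,"c",(L[1]+L[2])/2)
Ls=np.array([s(*p,310) for p in((295,127),(441,207),(338,324),(189,237))]);print("lidS",Ls,"c",Ls.mean(0))
h1,h2=t(591,370,226),s(116,133,226);print("hub",h1,h2)
print("grip top",t(590,428,281),s(113,24,281))
for c,h in (((L[1]+L[2])/2,h1),(Ls.mean(0),h2)):
    v=(c-h)[:2];a=np.arctan2(v[1],v[0])-np.arctan2(205,32);print("yaw",a)
for e in Ls[[1,2]]-Ls[[0,3]],Ls[[3,2]]-Ls[[0,1]],[L[1]-L[0],L[2]-L[0]]:
    print([np.degrees(np.arctan2(x[1],x[0])) for x in e],[np.linalg.norm(x) for x in e])
# pan rim z=42
P=np.array([t(*p,42) for p in((120,357),(52,417),(148,515),(219,452))]);print("pan",P,P.mean(0))
Q=np.array([s(*p,42) for p in((561,156),(688,220),(638,280),(508,207))]);print("panS",Q,Q.mean(0))
print("handle end",t(253,550,36),s(446,145,36))
```

```text
lid [[765.6  65.8 310. ]
 [675.8 -20.9 310. ]
 [677.6 152.  310. ]] c [676.7  65.6 310. ]
lidS [[614.6  67.  310. ]
 [700.7 151.6 310. ]
 [788.7  64.3 310. ]
 [705.6 -20.3 310. ]] c [702.4  65.7 310. ]
hub [513.8 -53.9 226. ] [524.4 -53.9 226. ]
grip top [456.4 -49.6 281. ] [459.8 -48.1 281. ]
yaw -0.7830553256019431
yaw -0.824712431874541
[np.float64(44.50182197802266), np.float64(45.468592737753085)] [np.float64(120.81719639100488), np.float64(118.61852905081197)]
[np.float64(-43.780505055029444), np.float64(-44.77612818236078)] [np.float64(126.04467553754294), np.float64(123.9964899848756)]
[np.float64(-135.99908248624794), np.float64(135.56400488886933)] [np.float64(124.75183443697387), np.float64(123.17457094519919)]
pan [[566.8 382.3  42. ]
 [509.6 443.9  42. ]
 [416.5 350.5  42. ]
 [475.3 286.3  42. ]] [492.  365.8  42. ]
panS [[430.  359.3  42. ]
 [519.  448.4  42. ]
 [578.9 383.9  42. ]
 [484.2 295.3  42. ]] [503.  371.7  42. ]
handle end [383.8 253.4  36. ] [397.7 260.4  36. ]
```

My by-eye pixels disagree between the views, so I'll get corners from masks instead.

```bash
python3 - <<'E'
import pickle
from h import *
np.set_printoptions(precision=1,suppress=True)
d=pickle.load(open("im0.pkl","rb"))
R={"top":dict(lid=(255,115,335,205),pan=(165,205,245,290),grip=(320,225,350,262),nut=(328,210,350,232)),
"scene":dict(lid=(332,225,418,300),pan=(405,225,495,285),grip=(305,192,325,220),nut=(305,222,326,238))}
for n,r in R.items():
    im=cv2.cvtColor(d[n]["image"],cv2.COLOR_RGB2GRAY)
    for k,(x0,y0,x1,y1) in r.items():
        c=im[y0:y1,x0:x1]
        m=(c<60) if k!="pan" else (c<75)
        m=m.astype(np.uint8)
        N,l,st,ce=cv2.connectedComponentsWithStats(m)
        o=np.argsort(-st[1:,4])[:3]+1
        for i in o:
            if st[i,4]<8: continue
            q=cv2.approxPolyDP(cv2.findContours((l==i).astype(np.uint8),0,1)[0][0],2,True)[:,0]+[x0,y0]
            print(n,k,st[i,4],ce[i]+[x0,y0],q.tolist())
    g=d[n]["image"]
    x0,y0,x1,y1=r["pan"]; 
    bg=cv2.medianBlur(im,3)[y0:y1,x0:x1]; print(n,"bg",np.median(bg),np.percentile(bg,[5,95]), "nutvals",im[r["nut"][1]:r["nut"][3]:2,r["nut"][0]:r["nut"][2]:2].tolist())
E
python3 - <<'E'
import pickle,cv2,numpy as np
d=pickle.load(open("im0.pkl","rb"))
def t(n,x,y,w,h,f):
    c=cv2.resize(d[n]["image"][y:y+h,x:x+w],None,fx=f,fy=f,interpolation=cv2.INTER_NEAREST)[:,:,::-1].copy()
    for i in range(0,w,10):
        cv2.line(c,(i*f,0),(i*f,6 if i%50 else h*f),(0,0,255),1);cv2.putText(c,str(x+i),(i*f,18),0,.35,(0,0,255))
    for i in range(0,h,10):
        cv2.line(c,(0,i*f),(w*f,i*f),(0,255,255),1);cv2.putText(c,str(y+i),(0,i*f+10),0,.35,(255,0,0))
    return c
a=t("top",170,210,80,75,5);b=t("scene",410,225,80,75,5)
e=t("top",260,115,80,75,5)[:225];e=t("top",310,200,80,45,5)
f=t("scene",295,215,80,45,5)
cv2.imwrite("pics/grid.png",np.vstack([np.hstack([a,b]),np.hstack([e,f])]))
E
```

```text
top lid 3397 [296.7 164.5] [[293, 122], [260, 154], [277, 172], [269, 169], [273, 184], [279, 184], [297, 204], [321, 204], [313, 194], [320, 194], [316, 192], [327, 179], [327, 165], [317, 175], [315, 171], [324, 162], [326, 153]]
top lid 35 [327.8 187.9] [[332, 187], [326, 185], [325, 193]]
top pan 228 [221.5 263. ] [[223, 244], [203, 265], [213, 259], [234, 278], [235, 273], [217, 256], [225, 247]]
top pan 138 [187.  235.8] [[193, 220], [176, 237], [202, 262], [179, 239], [195, 222]]
top grip 98 [338.4 241.9] [[342, 237], [335, 238], [336, 249], [344, 242]]
top grip 9 [337.2 256.1] [[336, 255], [338, 258]]
top grip 8 [322.5 235.5] [[321, 234], [324, 237]]
top nut 37 [338.9 221.9] [[336, 220], [338, 225], [342, 223], [342, 220]]
top bg 148.0 [ 74. 152.] nutvals [[64, 111, 114, 106, 123, 134, 111, 140, 148, 151, 146], [37, 108, 113, 116, 110, 111, 109, 110, 119, 142, 151], [32, 103, 117, 110, 118, 113, 113, 114, 112, 116, 146], [63, 117, 118, 113, 115, 114, 115, 111, 114, 110, 119], [119, 118, 116, 116, 99, 71, 79, 91, 116, 112, 112], [115, 114, 118, 114, 57, 56, 57, 59, 120, 115, 1
[... 601 characters left out ...]
244], [416, 231]]
scene pan 80 [407.6 254.9] [[405, 248], [405, 263], [412, 254]]
scene grip 170 [314.2 206. ] [[312, 196], [311, 215], [315, 217], [318, 214], [318, 199]]
scene nut 12 [314.6 232.2] [[312, 232], [318, 231]]
scene bg 171.0 [ 86. 174.] nutvals [[172, 172, 174, 140, 139, 139, 140, 157, 174, 176, 175], [174, 173, 174, 137, 140, 140, 140, 139, 174, 176, 176], [175, 159, 141, 140, 126, 117, 130, 123, 139, 153, 173], [152, 139, 139, 125, 67, 66, 67, 111, 138, 138, 142], [141, 139, 139, 90, 67, 68, 68, 89, 138, 137, 137], [139, 139, 138, 84, 47, 48, 44, 111, 137, 136, 136], [140, 140, 139, 117, 95, 88, 99, 114, 138, 137, 137], [141, 141, 139, 122, 115, 118, 118, 116, 139, 138, 138]]
```

View pics/grid.png

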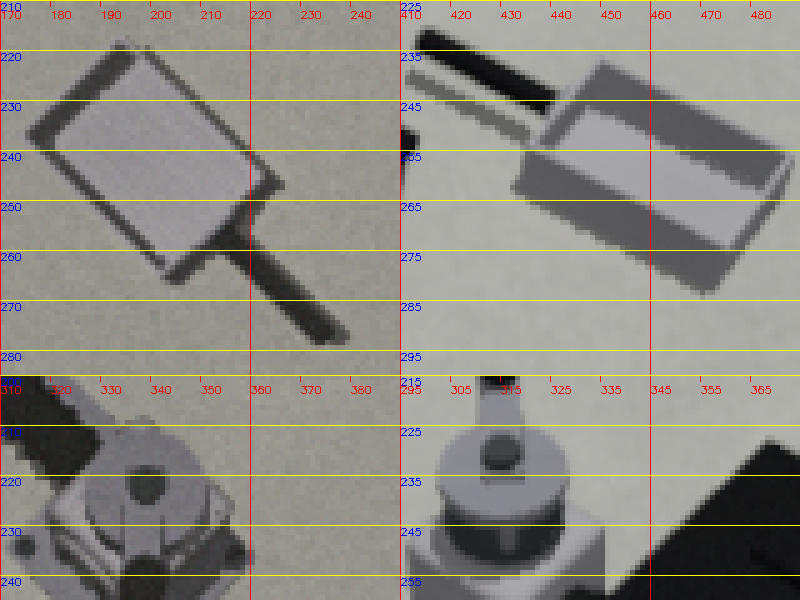

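```bash
cat >> h.py <<'E'
def tri(T,S,a,b):
    o1,d1=ray(T,a);o2,d2=ray(S,b)
    A=np.c_[d1,-d2];k=np.linalg.lstsq(A,o2-o1,rcond=None)[0]
    p,q=o1+d1*k[0],o2+d2*k[1];return (p+q)/2,np.linalg.norm(p-q)
E
python3 - <<'E'
import pickle
from h import *
np.set_printoptions(precision=1,suppress=True)
d=pickle.load(open("im0.pkl","rb"));T,S=d["top"],d["scene"]
for n,a,b in [("lidfar",(293.5,122),(382,288)),("lidL",(260,154),(412,252)),("lidR",(326.5,153.5),(337,261)),("nut",(339,221.8),(315,229.5)),("pan hi",(197.5,219),(471,275)),("pan L",(175.5,237),(488.5,256)),("pan lo",(205,266),(450,237)),("pan R",(226,246.5),(434,256)),("hend",(237,275),(416,232))]:
    print(n,*tri(T,S,a,b))
E
```

```text
lidfar [774.3  67.3 291. ] 0.38116436261010334
lidL [684.2 154.3 293.3] 1.1955881534671144
lidR [686.2 -19.3 289.7] 1.846271503032273
nut [515.9 -53.8 220.2] 0.3695690832654381
pan hi [567.5 383.2  27. ] 1.189567943772766
pan L [509.8 450.4  33.4] 6.122507967268956
pan lo [419.1 358.5  30.6] 11.204904729038542
pan R [480.5 295.3  22.3] 7.934894440265767
hend [390.  258.6  35.9] 12.203482526509417
```

Run:
```python
import pickle
from h import *
np.set_printoptions(precision=2,suppress=True)
d=pickle.load(open("im0.pkl","rb"))
def edge(n,ax,rng,lo,hi):
    g=cv2.GaussianBlur(cv2.cvtColor(d[n]["image"],cv2.COLOR_RGB2GRAY).astype(np.float32),(0,0),1)
    P=[]
    for i in rng:
        l=g[lo:hi,i] if ax==0 else g[i,lo:hi]
        k=np.abs(np.diff(l));j=k.argmax()
        if 0<j<len(k)-1: j=j+.5*(k[j-1]-k[j+1])/(k[j-1]-2*k[j]+k[j+1])
        P.append((i,lo+j+.5))
    P=np.array(P);f=np.polyfit(P[:,0],P[:,1],1);r=P[:,1]-np.polyval(f,P[:,0]);ok=abs(r)<4
    f=np.polyfit(P[ok,0],P[ok,1],1);r=P[ok,1]-np.polyval(f,P[ok,0]);print(n,ax,f,ok.sum(),r[::max(1,len(r)//12)])
edge("top",0,range(75,565,5),95,125)
edge("top",1,range(115,290,5),40,80)
edge("top",1,range(115,380,5),560,610)
edge("scene",0,range(30,620,5),385,460)
```

```text
top 0 [ -0.   110.94] 97 [-0.03  0.02  0.24 -0.05 -0.12 -0.13  0.02  0.11 -0.05 -0.19 -0.07  0.05
  0.19]
top 1 [-0.09 75.43] 35 [-0.07 -0.12 -0.09 -0.18 -0.15 -0.01 -0.03  0.01  0.03  0.05  0.09  0.13
  0.08  0.03  0.05  0.    0.   -0.06]
top 1 [  0.11 557.11] 53 [ 0.   -0.11 -0.2   0.06  0.08  0.07 -0.03 -0.08 -0.13  0.11  0.08  0.01
 -0.06 -0.17]
scene 0 [ -0.1  462.11] 47 [-7.41  1.88  1.54  1.33  1.07  0.88  0.58  0.32  0.09 -0.04 -0.28 -0.64
 -0.86 -1.08 -1.28 -1.61]
```

Mask-based corners agree within a few mm on the meter (origin ≈ (677,76), yaw ≈ −45°, crank axis ≈ (516,−54)). The pan is at ≈ (497,368), yaw ≈ 45°, with its handle point at ≈ (402,272). I'll move to hover over the handle and refine with the wrist camera.

Emit:
servo_tool:
  rows:
    - [1, 1.5, 1.2, 0.2, 0, 0, 0]
    - [1, 3.2, 2.6, 0.4, 0, 0, 0]
    - [1, 3.3, 2.7, 0.5, 0, 0, 0]
    - [1, 3.3, 2.7, 0.5, 0, 0, 0]
    - [1, 3.3, 2.7, 0.5, 0, 0, 0]
    - [1, 3.3, 2.7, 0.5, 0, 0, 0]
    - [1, 3.3, 2.7, 0.5, 0, 0, 0]
    - [1, 3.3, 2.7, 0.5, 0, 0, 0]
    - [1, 2, 1.6, 0.3, 0, 0, 0]
    - [1, 1, 0.8, 0.1, 0, 0, 0]

```text
clock: 1.1
position: [401.6, 272.2, 201.7]
ee_rot: [0.983, -0.185, -0.0, 0.001]
contact_force: [-0.2, 1.1, 0.3]
gripper_width: 85.2
```

Emit:
servo_tool:
  rows:
    - [1, 0, 0, 0, 0, 0, -4]
    - [1, 0, 0, 0, 0, 0, -8]
    - [1, 0, 0, 0, 0, 0, -8]
    - [1, 0, 0, 0, 0, 0, -8]
    - [1, 0, 0, 0, 0, 0, -8]
    - [1, 0, 0, 0, 0, 0, -8]
    - [1, 0, 0, 0, 0, 0, -8]
    - [1, 0, 0, 0, 0, 0, -8]
    - [1, 0, 0, 0, 0, 0, -6]
    - [1, 0, 0, 0, 0, 0, 0]
    - [1, 0, 0, 0, 0, 0, 0]

```text
clock: 2.2
position: [401.2, 274.8, 202.2]
ee_rot: [0.925, 0.38, -0.0, 0.0]
contact_force: [-0.3, 0.1, -0.2]
gripper_width: 85.6
```

Run:
```python
from bench import *
import cv2,pickle
s=read_state();print(s["clock"],s["joints"],s["position"],s["ee_rot"])
g=get_image("wrist");cv2.imwrite("pics/w1.png",g["image"][:,:,::-1]);print(g["mtx"],g["extrinsics"]);pickle.dump((s,g),open("w1.pkl","wb"))
```

```text
2.2 [ 9.35409613e-01  1.84777473e-01 -3.83381245e-01 -7.24820282e-05
 -1.00277112e+00  1.41585460e+00] [401.17465345 274.81533992 202.21148944] [ 9.24827506e-01  3.80386748e-01 -7.29197840e-05  8.49704819e-06]
[[355.82527742   0.         320.19491875]
 [  0.         355.82527742 238.86791916]
 [  0.           0.           1.        ]] [[ 7.02884447e-01  6.78424578e-01  2.13760487e-01  4.55116290e+02]
 [-7.11303989e-01  6.70520540e-01  2.10828936e-01  3.28639005e+02]
 [-2.99264903e-04 -3.00237067e-01  9.53864568e-01  3.33828236e+02]
 [ 0.00000000e+00  0.00000000e+00  0.00000000e+00  1.00000000e+00]]
```

View pics/w1.png

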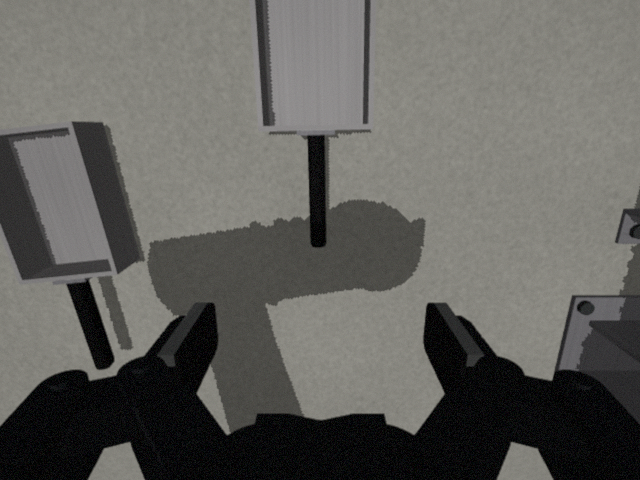

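Wrist view: handle runs from pixel (316,136) to its end (318,246), the pan's near rim is at (263,127)–(370,130), the look-alike is at left, and the gearbox foot is at right.

Run:
```python
import pickle
from h import *
np.set_printoptions(precision=1,suppress=True)
s,g=pickle.load(open("w1.pkl","rb"))
im=cv2.cvtColor(g["image"],cv2.COLOR_RGB2GRAY)[136:250,295:340]
m=(im<38);ys=[y for y in range(6,100,4) if m[y].any()];c=np.array([(295+np.flatnonzero(m[y]).mean(),136+y) for y in ys])
w=[m[y].sum() for y in ys];print(w,c[0],c[-1],np.flatnonzero(m[:,22])[-1]+136)
a,b=onz(g,c[0],40),onz(g,c[-1],40);v=(a-b)[:2];yaw=np.arctan2(v[1],v[0]);print("h yaw",np.degrees(yaw),a,b)
e=onz(g,(318.5,np.flatnonzero(m[:,22])[-1]+137),36);print("end",e)
u=np.array([np.cos(yaw),np.sin(yaw)]);print("handle pt",e[:2]+29*u,"origin",e[:2]+164*u)
print("rim",onz(g,(263,128),42),onz(g,(370,131),42))
```

```text
[np.int64(16), np.int64(17), np.int64(16), np.int64(16), np.int64(16), np.int64(16), np.int64(16), np.int64(16), np.int64(16), np.int64(16), np.int64(16), np.int64(16), np.int64(15), np.int64(15), np.int64(15), np.int64(15), np.int64(15), np.int64(16), np.int64(15), np.int64(15), np.int64(16), np.int64(16), np.int64(16), np.int64(15)] [315.5 142. ] [318. 234.] 246
h yaw 46.04402459439747 [444.2 323.3  40. ] [391.1 268.1  40. ]
end [382.  258.6  36. ]
handle pt [402.1 279.5] origin [495.8 376.6]
rim [423. 360.  42.] [480.3 298.7  42. ]
```

Emit:
servo_tool:
  rows:
    - [1, 0.4, -0.3, 1, 0, 0, -1.3]
    - [1, 0, 0, 3, 0, 0, 0]
    - [1, 0, 0, 4, 0, 0, 0]
    - [1, 0, 0, 4, 0, 0, 0]
    - [1, 0, 0, 3, 0, 0, 0]
    - [1, 0, 0, 1.8, 0, 0, 0]
    - [1, 0, 0, 1, 0, 0, 0]
    - [1, 0, 0, 0, 0, 0, 0]
    - [1, 0, 0, 0, 0, 0, 0]

```text
clock: 3.15
position: [402.4, 280.0, 24.7]
ee_rot: [0.92, 0.392, 0.0, -0.0]
contact_force: [0.2, 0.6, 1.0]
gripper_width: 84.9
```

Emit:
servo_tool:
  rows:
    - [0.4, 0, 0, 0, 0, 0, 0]
    - [0.3, 0, 0, 0, 0, 0, 0]
    - [0.2, 0, 0, 0, 0, 0, 0]
    - [0.1, 0, 0, 0, 0, 0, 0]
    - [0, 0, 0, 0, 0, 0, 0]
    - [0, 0, 0, 0, 0, 0, 0]
    - [0, 0, 0, 0, 0, 0, 0]
    - [0, 0, 0, 0, 0, 0, 0]

```text
clock: 3.95
position: [402.1, 279.4, 24.5]
ee_rot: [0.92, 0.392, 0.0, -0.0]
contact_force: [-1.2, -0.8, 3.8]
gripper_width: 12.9
```

Emit:
servo_tool:
  rows:
    - [0, 0, 0, 0, 0, 0, 3]
    - [0, 0, 0, 0, 0, 0, 6]
    - [0, 0, 0, 0, 0, 0, 7]
    - [0, 0, 0, 0, 0, 0, 7]
    - [0, 0, 0, 0, 0, 0, 7]
    - [0, 0, 0, 0, 0, 0, 7]
    - [0, 0, 0, 0, 0, 0, 7]
    - [0, 0, 0, 0, 0, 0, 7]
    - [0, 0, 0, 0, 0, 0, 7]
    - [0, 0, 0, 0, 0, 0, 7]
    - [0, 0, 0, 0, 0, 0, 7]
    - [0, 0, 0, 0, 0, 0, 7]

```text
clock: 5.15
position: [403.0, 280.6, 24.7]
ee_rot: [0.959, -0.285, 0.001, -0.001]
contact_force: [1.4, 0.5, 1.3]
gripper_width: 12.8
```

Emit:
servo_tool:
  rows:
    - [0, 0, 0, 0, 0, 0, 6]
    - [0, 0, 0, 0, 0, 0, 4]
    - [0, 0, 0, 0, 0, 0, 2]
    - [0, 0, 0, 0, 0, 0, 0]
    - [0, 0, 0, 0, 0, 0, 0]

```text
clock: 5.65
position: [402.7, 280.3, 24.6]
ee_rot: [0.925, -0.381, 0.0, -0.001]
contact_force: [1.2, 0.7, 2.2]
gripper_width: 12.9
```

Run:
```python
from bench import *
import cv2,pickle
s=read_state();print(s["clock"],s["joints"],s["position"],s["ee_rot"],s["contact_force"])
g=get_image("wrist");t=get_image("top");pickle.dump((s,g,t),open("w2.pkl","wb"))
c=cv2.resize(t["image"][110:290,190:370],None,fx=2.66,fy=2.66)
import numpy as np
b=np.hstack([cv2.resize(g["image"],(320,240)).repeat(2,0).repeat(1,1)[:478] if 0 else np.vstack([cv2.resize(g["image"],(320,240)),np.zeros((238,320,3),np.uint8)]),c[:478]])
cv2.imwrite("pics/w2.png",b[:,:,::-1])
```

```text
5.65 [ 9.40015926e-01  4.43778610e-01 -5.76590771e-01  5.08445191e-04
 -5.48321850e-01 -1.51526790e-01] [402.67104855 280.29000884  24.62384527] [ 9.24551980e-01 -3.81054471e-01  3.78762031e-04 -9.90967047e-04] [1.2235673  0.67136984 2.16779758]
```

View pics/w2.png

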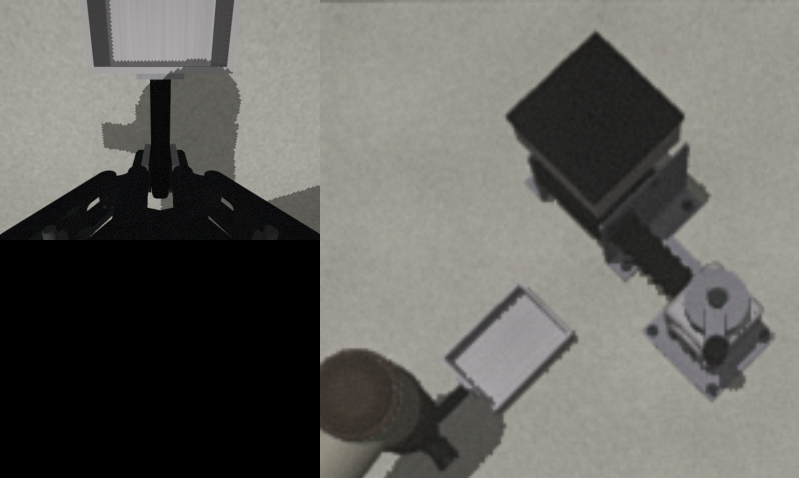

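Top crop: the pan in hand is turned to face the meter's mouth, centre about full-frame (261,240). Its pose is now known from the arm, so I can use it to calibrate the top and scene views.

Run:
```python
from bench import *
import pickle
from h import *
np.set_printoptions(precision=2,suppress=True)
s,g,T=pickle.load(open("w2.pkl","rb"))
S=get_image("scene");pickle.dump(S,open("s2.pkl","wb"))
y=np.radians(-44.8);R=np.array([[np.cos(y),-np.sin(y)],[np.sin(y),np.cos(y)]])
o=s["position"][:2]+R@[135,0]
meas=dict(zip([(65,45),(65,-45),(-65,45),(-65,-45)],[None]*4))
def grid(G,x,y,w,h,f,pts):
    c=cv2.resize(G["image"][y:y+h,x:x+w],None,fx=f,fy=f,interpolation=cv2.INTER_NEAREST)[:,:,::-1].copy()
    for p in pts:
        q=((p-[x,y]+.5)*f).astype(int);cv2.circle(c,tuple(map(int,q)),4,(0,0,255),1)
    for i in range(0,w,10): cv2.putText(c,str(x+i),(i*f,10),0,.35,(0,0,255));cv2.line(c,(i*f,0),(i*f,4),(0,0,255))
    for i in range(0,h,10): cv2.line(c,(0,i*f),(w*f,i*f),(0,255,255),1);cv2.putText(c,str(y+i),(0,i*f+10),0,.35,(255,0,0))
    return c
pts=[]
for G in (T,S):
    P=[proj(G,(*(o+R@c),42)) for c in [(65,45),(65,-45),(-65,-45),(-65,45)]]+[proj(G,(*(o+R@c),0)) for c in [(65,45),(65,-45)]];pts.append(P)
    print(np.array(P).tolist())
# meter model points: lid corners z310, feet n/a, hub nut
y=np.radians(-45);M=np.array([[np.cos(y),-np.sin(y)],[np.sin(y),np.cos(y)]]);mo=np.array([677,76.])
for G,P in zip((T,S),pts):
    P+= [proj(G,(*(mo+M@np.array(c[:2])),c[2])) for c in [(76,64,310),(76,-64,310),(-52,64,310),(-52,-64,310),(-20,-205,226)]]
a=grid(T,225,110,125,160,3,pts[0]);b=grid(S,290,200,125,160,3,pts[1])
cv2.imwrite("pics/g2.png",np.hstack([a,b]))
```

```text
[[264.03545762779515, 214.7787379768118], [284.3385995768324, 234.59903469434678], [254.3262139560212, 264.3812859491756], [234.00718116614982, 244.10823780895353], [265.51013578117414, 217.59429309180922], [285.25154120547154, 236.8760657137715]]
[[399.0803493065053, 281.57610329564426], [372.5668254234153, 266.3939596622223], [397.1884352950682, 239.95598951921036], [423.11085867443614, 253.72933953307407], [397.69208723102065, 290.56775148813284], [371.7840761060057, 275.4742102525638]]
```

View pics/g2.png

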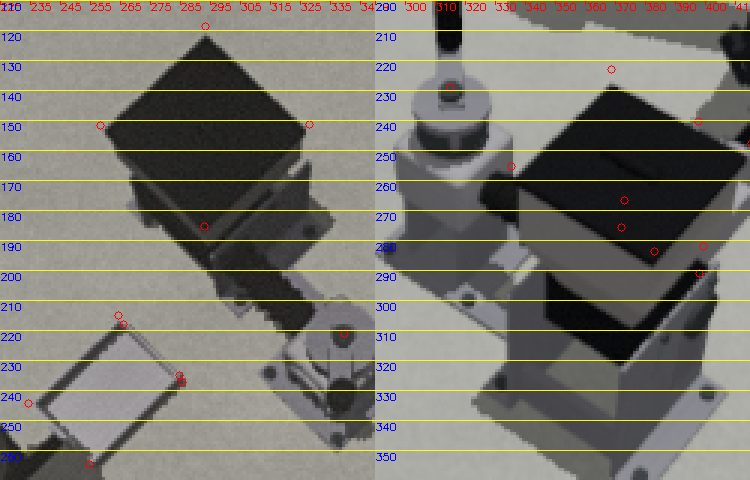

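Grid picture: the top-view projections are biased about 2–3 px against the pan's known pose. That is too coarse for 9 mm of side play, while the wrist camera was accurate on the handle. I'll set the pan down here and look at the meter's mouth with the wrist camera.

Emit:
servo_tool:
  rows:
    - [1, 0, 0, 0, 0, 0, 0]
    - [1, 0, 0, 0, 0, 0, 0]
    - [1, 0, 0, 0, 0, 0, 0]
    - [1, 0, 0, -2, 0, 0, 0]
    - [1, 0, 0, -4, 0, 0, 0]
    - [1, 0, 0, -4, 0, 0, 0]
    - [1, 1, -0.3, -4, 0, 0, 0]
    - [1, 2.5, -1, -2.5, 0, 0, 0]
    - [1, 3, -1.2, -1, 0, 0, 0]
    - [1, 3, -1.2, 0, 0, 0, 0]
    - [1, 2.5, -0.9, 0, 0, 0, 0]
    - [1, 1.8, -0.4, 0, 0, 0, 0]

```text
clock: 7.0
position: [536.0, 216.4, 198.6]
ee_rot: [0.924, -0.382, -0.0, 0.0]
contact_force: [0.3, 0.2, -0.4]
gripper_width: 85.3
```

Emit:
servo_tool:
  rows:
    - [1, 0, 0, 0, 0, 0, 0]
    - [1, 0, 0, 0, 0, 0, 0]

```text
clock: 7.2
position: [534.5, 216.9, 198.5]
ee_rot: [0.924, -0.382, -0.001, 0.001]
contact_force: [1.1, -1.0, 0.5]
gripper_width: 85.5
```

Run:
```python
from bench import *
import cv2,pickle
s=read_state();print(s["clock"],s["joints"],s["position"],s["ee_rot"],s["contact_force"])
g=get_image("wrist");pickle.dump((s,g),open("w3.pkl","wb"))
cv2.imwrite("pics/w3.png",g["image"][:,:,::-1])
```

```text
7.2 [ 6.65952064e-01  3.39252784e-01 -1.76412789e-01 -6.05948071e-04
 -1.05710109e+00  1.20528663e-01] [534.51588366 216.93153683 198.52360702] [ 9.24029047e-01 -3.82320914e-01 -7.13060502e-04  7.29141330e-04] [ 1.06683395 -0.98693882  0.49871748]
```

View pics/w3.png

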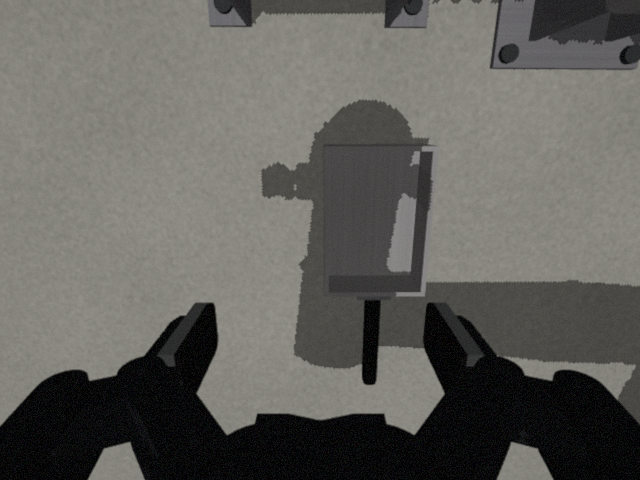

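Wrist view: the meter's feet show at the top, left foot x 210–251 and right foot x 385–428 with front edge at row ~26. The pan below is offset to the right, with its handle at (372,300–383).

Run:
```python
import pickle
from h import *
np.set_printoptions(precision=1,suppress=True)
s,g=pickle.load(open("w3.pkl","rb"))
im=cv2.cvtColor(g["image"],cv2.COLOR_RGB2GRAY)
for r in (12,20): print(im[r,200:262:2],im[r,376:440:2])
for z in (0,4):
    P=np.array([onz(g,p,z) for p in((210,26),(251,26),(386,26),(428,26))])
    print(z,P,(P[0]+P[3])/2,(P[1]+P[2])/2,np.linalg.norm(P[1]-P[2]),np.linalg.norm(P[0]-P[3]),np.degrees(np.arctan2(*(P[0]-P[3])[[1,0]]))-90)
m=im[300:386,355:390]<38
c=lambda y:np.array((355+np.flatnonzero(m[y-300]).mean(),y))
a,b=onz(g,c(308),40),onz(g,c(370),40);v=(a-b)[:2];e=onz(g,(371,300+np.flatnonzero(m[:,15])[-1]+1),36)
u=v/np.linalg.norm(v);print("pan yaw",np.degrees(np.arctan2(v[1],v[0])),"hpt",e[:2]+29*u,"org",e[:2]+164*u)
```

```text
[131 131 125 134 120 102 108 105 102 102  56  31  18  18  39  99 107 107
  87  47  48  37  39  41  36  30  71  68  72  72  79] [ 75  77  92  85  72  35  41  47  44  45  39  41  59 106 107  56  25  42
  48  52  34  68 106 108 106 104 107 131 133 130 129 131]
[131 137 134 137 128 109 111 109 106 105 105 107 106 108 109 109 104 107
 110 108 113  92  42  43  44  36  65  74 135 137 129] [123 129 131 129 101  40  41  43  47  92 109 105 109 103 110 107 103 107
 105 104 103 106 107 105 106 107 132 134 133 135 134 129]
0 [[707.2 170.4   0. ]
 [683.5 146.6   0. ]
 [605.4  68.4   0. ]
 [581.1  44.1   0. ]] [644.2 107.2   0. ] [644.5 107.5   0. ] 110.51147478272259 178.4572547392752 -44.957457262828896
4 [[705.8 170.3   4. ]
 [682.4 146.8   4. ]
 [605.2  69.6   4. ]
 [581.2  45.5   4. ]] [643.5 107.9   4. ] [643.8 108.2   4. ] 109.17233216109092 176.2947669394281 -44.95745726282888
pan yaw -45.01701913267948 hpt [400.3 278.6] org [495.7 183.1]
```

Emit:
servo_tool:
  rows:
    - [1, -1.8, 0.6, 0, 0, 0, 0]
    - [1, -4, 1.4, 0, 0, 0, 0]
    - [1, -4, 1.4, 0, 0, 0, 0]
    - [1, -3, 1.1, 1, 0, 0, 0]
    - [1, -1, 0.3, 3, 0, 0, 0]
    - [1, 0, 0, 4, 0, 0, 0]
    - [1, 0, 0, 4, 0, 0, 0]
    - [1, 0, 0, 3, 0, 0, 0]
    - [1, 0, 0, 1.8, 0, 0, 0]
    - [1, 0, 0, 0.6, 0, 0, 0]
    - [1, 0, 0, 0, 0, 0, 0]

```text
clock: 8.35
position: [402.8, 280.9, 25.0]
ee_rot: [0.924, -0.381, -0.0, 0.001]
contact_force: [0.2, -0.1, -0.1]
gripper_width: 85.6
```

Emit:
servo_tool:
  rows:
    - [0.4, 0, 0, 0, 0, 0, 0]
    - [0.3, 0, 0, 0, 0, 0, 0]
    - [0.2, 0, 0, 0, 0, 0, 0]
    - [0.1, 0, 0, 0, 0, 0, 0]
    - [0, 0, 0, 0, 0, 0, 0]
    - [0, 0, 0, 0, 0, 0, 0]
    - [0, 0, 0, 0, 0, 0, 0]
    - [0, 0, 0, 0, 0, 0, 0]

```text
clock: 9.15
position: [403.5, 280.9, 25.5]
ee_rot: [0.924, -0.382, 0.0, -0.0]
contact_force: [-2.1, 0.1, 4.1]
gripper_width: 13.2
```

Emit:
servo_tool:
  rows:
    - [0, 0.5, -0.5, 0, 0, 0, 0]
    - [0, 1, -1.2, 0, 0, 0, 0]
    - [0, 1, -1.4, 0, 0, 0, 0]
    - [0, 1, -1.2, 0, 0, 0, 0]
    - [0, 1, -0.5, 0, 0, 0, 0]
    - [0, 1.5, 0, 0, 0, 0, 0]
    - [0, 0, 0, 0, 0, 0, 0]

```text
clock: 9.85
position: [481.9, 272.1, 25.5]
ee_rot: [0.924, -0.382, 0.001, -0.001]
contact_force: [2.2, -0.7, 3.1]
gripper_width: 12.8
```

Emit:
servo_tool:
  rows:
    - [0, 1, 0, 0, 0, 0, 0]
    - [0, 1.5, 0, 0, 0, 0, 0]
    - [0, 1.5, 0, 0, 0, 0, 0]
    - [0, 1.5, 0, 0, 0, 0, 0]
    - [0, 1.5, 0, 0, 0, 0, 0]
    - [0, 1.5, 0, 0, 0, 0, 0]
    - [0, 1, 0, 0, 0, 0, 0]
    - [0, 0.5, 0, 0, 0, 0, 0]
    - [0, 0, 0, 0, 0, 0, 0]

```text
clock: 10.75
position: [551.8, 200.4, 25.4]
ee_rot: [0.924, -0.382, 0.0, 0.0]
contact_force: [2.3, -1.5, 3.5]
gripper_width: 13.1
```

Emit:
servo_tool:
  rows:
    - [0, 0.8, 0, 0, 0, 0, 0]
    - [0, 0.8, 0, 0, 0, 0, 0]
    - [0, 0.6, 0, 0, 0, 0, 0]
    - [0, 0.4, 0, 0, 0, 0, 0]
    - [0, 0.3, 0, 0, 0, 0, 0]
    - [0, 0.2, 0, 0, 0, 0, 0]
    - [0, 0.2, 0, 0, 0, 0, 0]

```text
clock: 11.45
position: [573.9, 178.4, 25.5]
ee_rot: [0.924, -0.382, -0.0, 0.0]
contact_force: [-3.4, 2.8, 6.6]
gripper_width: 13.2
```

Emit:
servo_tool:
  rows:
    - [0, 0.15, 0, 0, 0, 0, 0]
    - [0, 0.15, 0, 0, 0, 0, 0]
    - [0, 0.15, 0, 0, 0, 0, 0]

```text
clock: 11.75
position: [577.1, 175.3, 25.5]
ee_rot: [0.924, -0.382, -0.0, 0.0]
contact_force: [-3.6, 3.4, 5.6]
gripper_width: 12.8
```

Emit:
servo_tool:
  rows:
    - [0, 0.1, 0, 0, 0, 0, 0]
    - [0, 0.1, 0, 0, 0, 0, 0]
    - [0, 0.1, 0, 0, 0, 0, 0]

```text
clock: 12.05
position: [579.2, 173.2, 25.5]
ee_rot: [0.924, -0.382, -0.0, 0.0]
contact_force: [-3.6, 3.5, 5.0]
gripper_width: 12.8
```

Emit:
servo_tool:
  rows:
    - [0, 0.1, 0, 0, 0, 0, 0]
    - [0, 0.1, 0, 0, 0, 0, 0]

```text
clock: 12.25
position: [580.3, 172.1, 25.5]
ee_rot: [0.924, -0.382, -0.001, -0.0]
contact_force: [-6.5, 6.7, 8.0]
gripper_width: 12.6
```

Emit:
servo_tool:
  rows:
    - [0, 0.05, 0, 0, 0, 0, 0]
    - [0, 0, 0, 0, 0, 0, 0]

```text
clock: 12.45
position: [580.3, 172.1, 25.5]
ee_rot: [0.924, -0.382, -0.001, -0.0]
contact_force: [-5.6, 6.2, 6.8]
gripper_width: 12.9
```

Emit:
servo_tool:
  rows:
    - [0, 0.1, 0, 0, 0, 0, 0]
    - [0, 0, 0, 0, 0, 0, 0]

```text
clock: 12.65
position: [580.3, 172.1, 25.5]
ee_rot: [0.924, -0.382, -0.001, -0.0]
contact_force: [-8.5, 9.5, 8.1]
gripper_width: 12.8
```

The pan is stopped at the bar (position stalls, ~13 N), lateral error about 1 mm. I'll release, rise and move over to the crank.

Emit:
servo_tool:
  rows:
    - [1, 0, 0, 0, 0, 0, 0]
    - [1, 0, 0, 0, 0, 0, 0]
    - [1, 0, 0, 0, 0, 0, 0]
    - [1, 0, 0, -1, 0, 0, 0]
    - [1, 0, 0, -2.5, 0, 0, 0]
    - [1, 0, 0, -4, 0, 0, 0]
    - [1, 0, 0, -4.5, 0, 0, 0]
    - [1, 0, 0, -4.5, 0, 0, 0]
    - [1, 0, 0, -4.5, 0, 0, 0]
    - [1, 0, 0, -4.5, 0, 0, 0]
    - [1, 0, 0, -4, 0, 0, 0]
    - [1, 0, 0, -2, 0, 0, 0]

```text
clock: 13.85
position: [582.7, 170.4, 346.0]
ee_rot: [0.924, -0.382, 0.003, -0.003]
contact_force: [-0.2, -0.1, 0.2]
gripper_width: 85.6
```

Emit:
servo_tool:
  rows:
    - [1, 0, 1.2, 0, 0, 0, 0]
    - [1, 0.1, 3, 0, 0, 0, 0]
    - [1, 0.2, 4, 0, 0, 0, 0]
    - [1, 0.2, 4.2, 0, 0, 0, 0]
    - [1, 0.2, 4.2, 0, 0, 0, 0]
    - [1, 0.1, 4, 0, 0, 0, 0]
    - [1, 0.1, 2.6, 0, 0, 0, 0]
    - [1, 0, 1.2, 0, 0, 0, 0]
    - [1, 0, 0, 0, 0, 0, 0]
    - [1, 0, 0, 0, 0, 0, 0]

```text
clock: 14.85
position: [416.3, -8.2, 340.1]
ee_rot: [0.924, -0.382, -0.0, -0.0]
contact_force: [0.5, 0.6, 0.1]
gripper_width: 85.4
```

Run:
```python
from bench import *
import cv2,pickle
s=read_state();print(s["clock"],s["joints"],s["position"],s["ee_rot"],s["contact_force"])
g=get_image("wrist");t=get_image("top");pickle.dump((s,g,t),open("w4.pkl","wb"))
cv2.imwrite("pics/w4.png",g["image"][:,:,::-1])
```

```text
14.85 [ 3.74199791e-01 -4.55537825e-02 -2.80344021e-01 -8.74617398e-05
 -1.33607060e+00  4.12967933e-01] [416.27747117  -8.18072113 340.07326099] [ 9.24213876e-01 -3.81875253e-01 -5.27304097e-05 -8.29084753e-06] [0.49526982 0.62494782 0.07154934]
```

View pics/w4.png

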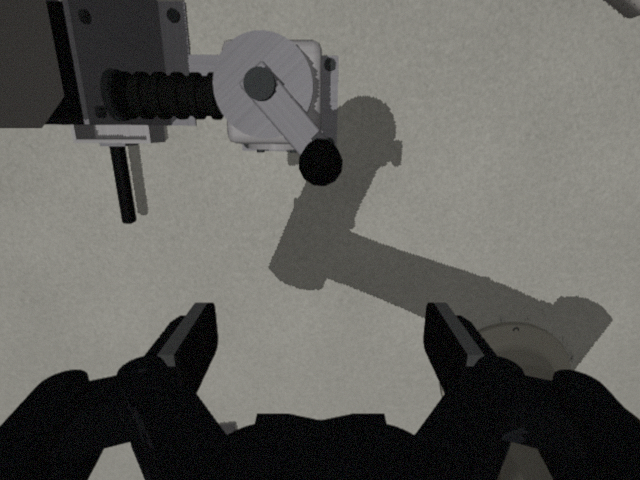

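Wrist view: grip top at (320,162), hub nut at (260,83); the pan's handle sticks out of the meter at (118–128,145–222), straight.

Run:
```python
import pickle
from h import *
np.set_printoptions(precision=2,suppress=True)
s,g,t=pickle.load(open("w4.pkl","rb"))
im=cv2.cvtColor(g["image"],cv2.COLOR_RGB2GRAY)[130:195,290:350]
(cx,cy),r=cv2.minEnclosingCircle(max(cv2.findContours((im<40).astype(np.uint8),0,1)[0],key=cv2.contourArea));print(cx+290,cy+130,r)
G=onz(g,(cx+290,cy+130),281);N=onz(g,(260,83),226);v=(G-N)[:2];print("grip",G,"nut",N,np.linalg.norm(v),"theta",-np.pi*.75-np.arctan2(v[1],v[0])+2*np.pi)
d=(G-s["position"])[:2];print("tool dx,dy",d@[.7083,-.7059],d@[-.7059,-.7083])
e=onz(g,(128.5,222.5),36);print("handle end",e,"m",(e[0]-e[1])*.7071,(e[0]+e[1])*.7071)
```

```text
321.5 161.0 24.520498275756836
grip [457.39 -50.69 281.  ] nut [515.87 -54.13 226.  ] 58.576410394903014 theta 0.8441363005621412
tool dx,dy 59.13181832697385 1.0863048480491067
handle end [559.52 190.01  36.  ] m 261.2790741031133 529.9951988585138
```

Emit:
servo_tool:
  rows:
    - [1, 2, 0.1, 0, 0, 0, 0]
    - [1, 2.5, 0, 0, 0, 0, 0]
    - [1, 1.4, 0, 0, 0, 0, 0]
    - [1, 0, 0, 1.5, 0, 0, 0]
    - [1, 0, 0, 3, 0, 0, 0]
    - [1, 0, 0, 3, 0, 0, 0]
    - [1, 0, 0, 1.5, 0, 0, 0]
    - [1, 0, 0, 0.5, 0, 0, 0]
    - [1, 0, 0, 0, 0, 0, 0]

```text
clock: 15.85
position: [457.3, -50.5, 244.7]
ee_rot: [0.924, -0.382, -0.001, 0.001]
contact_force: [0.8, 0.6, 0.7]
gripper_width: 85.5
```

Emit:
servo_tool:
  rows:
    - [0.5, 0, 0, 0, 0, 0, 0]
    - [0.4, 0, 0, 0, 0, 0, 0]
    - [0.3, 0, 0, 0, 0, 0, 0]
    - [0.2, 0, 0, 0, 0, 0, 0]
    - [0.1, 0, 0, 0, 0, 0, 0]
    - [0, 0, 0, 0, 0, 0, 0]
    - [0, 0, 0, 0, 0, 0, 0]
    - [0, 0, 0, 0, 0, 0, 0]
    - [0, 0, 0, 0, 0, 0, 0]

```text
clock: 16.75
position: [457.6, -50.7, 246.0]
ee_rot: [0.924, -0.382, 0.001, -0.0]
contact_force: [-0.7, 0.5, 5.4]
gripper_width: 22.5
```

```bash
cat > tab.py <<'E'
import numpy as np,sys
def tab(al,R0=60,R=60,z=0):
    al=np.radians(np.array(al));r=np.full(len(al),R*1.);r[0]=R0
    p=np.round(np.c_[r*np.cos(al),r*np.sin(al)]/10,2)
    return "["+", ".join(f"[0, {a:g}, {b:g}, 0, 0, 0, 0]" for a,b in np.round(np.diff(p,axis=0),2))+"]"
E
python3 - <<'E'
from tab import *
print(tab(np.cumsum([138.5,.5,1,1.5,2,2,2,2.5]),59.3))
for a in range(150,450,30): print(a,tab(np.arange(a,a+30.1,2.5)))
E
```

```text
[[0, -0.09, 0.01, 0, 0, 0, 0], [0, -0.07, -0.08, 0, 0, 0, 0], [0, -0.1, -0.12, 0, 0, 0, 0], [0, -0.12, -0.17, 0, 0, 0, 0], [0, -0.12, -0.17, 0, 0, 0, 0], [0, -0.12, -0.18, 0, 0, 0, 0], [0, -0.14, -0.22, 0, 0, 0, 0]]
150 [[0, -0.12, -0.23, 0, 0, 0, 0], [0, -0.12, -0.23, 0, 0, 0, 0], [0, -0.1, -0.24, 0, 0, 0, 0], [0, -0.1, -0.25, 0, 0, 0, 0], [0, -0.08, -0.25, 0, 0, 0, 0], [0, -0.08, -0.25, 0, 0, 0, 0], [0, -0.06, -0.25, 0, 0, 0, 0], [0, -0.05, -0.26, 0, 0, 0, 0], [0, -0.04, -0.26, 0, 0, 0, 0], [0, -0.03, -0.26, 0, 0, 0, 0], [0, -0.01, -0.26, 0, 0, 0, 0], [0, -0.01, -0.26, 0, 0, 0, 0]]
180 [[0, 0.01, -0.26, 0, 0, 0, 0], [0, 0.01, -0.26, 0, 0, 0, 0], [0, 0.03, -0.26, 0, 0, 0, 0], [0, 0.04, -0.26, 0, 0, 0, 0], [0, 0.05, -0.26, 0, 0, 0, 0], [0, 0.06, -0.25, 0, 0, 0, 0], [0, 0.08, -0.25, 0, 0, 0, 0], [0, 0.08, -0.25, 0, 0, 0, 0], [0, 0.1, -0.25, 0, 0, 0, 0], [0, 0.1, -0.24, 0, 0, 0, 0], [0, 0.12, -0.23, 0, 0, 0, 0], [0, 0.12, -0.23, 0, 0, 0, 0]]
210 [[0, 0.14, -0.22, 0, 0, 0, 0], [0, 0.15, -0.22, 0, 0, 0, 0], [0, 0.15, -0.21, 0, 0, 0, 0], [0, 0.16, -0.21, 0, 0, 0, 0], [0, 0.18, -0.19, 0, 0
[... 2027 characters left out ...]
 0, 0], [0, -0.15, 0.22, 0, 0, 0, 0], [0, -0.15, 0.21, 0, 0, 0, 0], [0, -0.16, 0.21, 0, 0, 0, 0], [0, -0.18, 0.19, 0, 0, 0, 0], [0, -0.18, 0.19, 0, 0, 0, 0], [0, -0.19, 0.18, 0, 0, 0, 0], [0, -0.19, 0.18, 0, 0, 0, 0], [0, -0.21, 0.16, 0, 0, 0, 0], [0, -0.21, 0.15, 0, 0, 0, 0], [0, -0.22, 0.15, 0, 0, 0, 0], [0, -0.22, 0.14, 0, 0, 0, 0]]
420 [[0, -0.23, 0.12, 0, 0, 0, 0], [0, -0.23, 0.12, 0, 0, 0, 0], [0, -0.24, 0.1, 0, 0, 0, 0], [0, -0.25, 0.1, 0, 0, 0, 0], [0, -0.25, 0.08, 0, 0, 0, 0], [0, -0.25, 0.08, 0, 0, 0, 0], [0, -0.25, 0.06, 0, 0, 0, 0], [0, -0.26, 0.05, 0, 0, 0, 0], [0, -0.26, 0.04, 0, 0, 0, 0], [0, -0.26, 0.03, 0, 0, 0, 0], [0, -0.26, 0.01, 0, 0, 0, 0], [0, -0.26, 0.01, 0, 0, 0, 0]]
```

Emit:
servo_tool:
  rows:
    - [0, -0.09, 0.01, 0, 0, 0, 0]
    - [0, -0.07, -0.08, 0, 0, 0, 0]
    - [0, -0.1, -0.12, 0, 0, 0, 0]
    - [0, -0.12, -0.17, 0, 0, 0, 0]
    - [0, -0.12, -0.17, 0, 0, 0, 0]
    - [0, -0.12, -0.18, 0, 0, 0, 0]
    - [0, -0.14, -0.22, 0, 0, 0, 0]

```text
clock: 17.45
position: [459.2, -38.6, 246.0]
ee_rot: [0.924, -0.382, 0.001, -0.0]
contact_force: [3.5, -0.8, 4.5]
gripper_width: 22.6
```

Emit:
servo_tool:
  rows:
    - [0, -0.12, -0.23, 0, 0, 0, 0]
    - [0, -0.12, -0.23, 0, 0, 0, 0]
    - [0, -0.1, -0.24, 0, 0, 0, 0]
    - [0, -0.1, -0.25, 0, 0, 0, 0]
    - [0, -0.08, -0.25, 0, 0, 0, 0]
    - [0, -0.08, -0.25, 0, 0, 0, 0]

```text
clock: 18.05
position: [465.0, -24.3, 246.0]
ee_rot: [0.924, -0.382, 0.001, 0.0]
contact_force: [2.5, -2.3, 5.4]
gripper_width: 22.9
```

Emit:
servo_tool:
  rows:
    - [0, -0.06, -0.25, 0, 0, 0, 0]
    - [0, -0.05, -0.26, 0, 0, 0, 0]
    - [0, -0.04, -0.26, 0, 0, 0, 0]
    - [0, -0.03, -0.26, 0, 0, 0, 0]
    - [0, -0.01, -0.26, 0, 0, 0, 0]
    - [0, -0.01, -0.26, 0, 0, 0, 0]

```text
clock: 18.65
position: [474.0, -12.0, 246.0]
ee_rot: [0.924, -0.382, 0.0, 0.0]
contact_force: [1.0, -2.3, 7.5]
gripper_width: 23.0
```

Emit:
servo_tool:
  rows:
    - [0, 0.01, -0.26, 0, 0, 0, 0]
    - [0, 0.01, -0.26, 0, 0, 0, 0]
    - [0, 0.03, -0.26, 0, 0, 0, 0]
    - [0, 0.04, -0.26, 0, 0, 0, 0]
    - [0, 0.05, -0.26, 0, 0, 0, 0]
    - [0, 0.06, -0.25, 0, 0, 0, 0]

```text
clock: 19.25
position: [486.0, -2.4, 246.0]
ee_rot: [0.924, -0.382, 0.0, 0.0]
contact_force: [0.2, -0.1, 7.7]
gripper_width: 22.8
```

Emit:
servo_tool:
  rows:
    - [0, 0.08, -0.25, 0, 0, 0, 0]
    - [0, 0.08, -0.25, 0, 0, 0, 0]
    - [0, 0.1, -0.25, 0, 0, 0, 0]
    - [0, 0.1, -0.24, 0, 0, 0, 0]
    - [0, 0.12, -0.23, 0, 0, 0, 0]
    - [0, 0.12, -0.23, 0, 0, 0, 0]

```text
clock: 19.85
position: [500.4, 4.0, 246.0]
ee_rot: [0.924, -0.382, -0.0, 0.0]
contact_force: [-1.1, 0.2, 7.7]
gripper_width: 22.7
```

Emit:
servo_tool:
  rows:
    - [0, 0.14, -0.22, 0, 0, 0, 0]
    - [0, 0.15, -0.22, 0, 0, 0, 0]
    - [0, 0.15, -0.21, 0, 0, 0, 0]
    - [0, 0.16, -0.21, 0, 0, 0, 0]
    - [0, 0.18, -0.19, 0, 0, 0, 0]
    - [0, 0.18, -0.19, 0, 0, 0, 0]

```text
clock: 20.45
position: [516.1, 6.4, 246.0]
ee_rot: [0.924, -0.382, -0.0, -0.0]
contact_force: [-0.8, 1.4, 7.9]
gripper_width: 22.7
```

Emit:
servo_tool:
  rows:
    - [0, 0.19, -0.18, 0, 0, 0, 0]
    - [0, 0.19, -0.18, 0, 0, 0, 0]
    - [0, 0.21, -0.16, 0, 0, 0, 0]
    - [0, 0.21, -0.15, 0, 0, 0, 0]
    - [0, 0.22, -0.15, 0, 0, 0, 0]
    - [0, 0.22, -0.14, 0, 0, 0, 0]

```text
clock: 21.05
position: [531.9, 4.6, 246.0]
ee_rot: [0.924, -0.382, 0.0, -0.001]
contact_force: [-0.2, 2.8, 7.0]
gripper_width: 22.6
```

Still slack at α=240° (θ=150°). Continuing.

Emit:
servo_tool:
  rows:
    - [0, 0.23, -0.12, 0, 0, 0, 0]
    - [0, 0.23, -0.12, 0, 0, 0, 0]
    - [0, 0.24, -0.1, 0, 0, 0, 0]
    - [0, 0.25, -0.1, 0, 0, 0, 0]
    - [0, 0.25, -0.08, 0, 0, 0, 0]
    - [0, 0.25, -0.08, 0, 0, 0, 0]

```text
clock: 21.65
position: [546.7, -1.2, 246.0]
ee_rot: [0.924, -0.382, 0.0, -0.001]
contact_force: [0.1, 3.0, 6.6]
gripper_width: 22.5
```

Emit:
servo_tool:
  rows:
    - [0, 0.25, -0.06, 0, 0, 0, 0]
    - [0, 0.26, -0.05, 0, 0, 0, 0]
    - [0, 0.26, -0.04, 0, 0, 0, 0]
    - [0, 0.26, -0.03, 0, 0, 0, 0]
    - [0, 0.26, -0.01, 0, 0, 0, 0]
    - [0, 0.26, -0.01, 0, 0, 0, 0]

```text
clock: 22.25
position: [559.3, -10.7, 246.0]
ee_rot: [0.924, -0.381, 0.001, -0.001]
contact_force: [2.1, 3.1, 5.9]
gripper_width: 22.4
```

Emit:
servo_tool:
  rows:
    - [0, 0.26, 0.01, 0, 0, 0, 0]
    - [0, 0.26, 0.01, 0, 0, 0, 0]
    - [0, 0.26, 0.03, 0, 0, 0, 0]
    - [0, 0.26, 0.04, 0, 0, 0, 0]
    - [0, 0.26, 0.05, 0, 0, 0, 0]
    - [0, 0.25, 0.06, 0, 0, 0, 0]

```text
clock: 22.85
position: [569.1, -23.1, 246.1]
ee_rot: [0.924, -0.381, 0.001, -0.001]
contact_force: [1.8, 1.1, 6.1]
gripper_width: 22.4
```

Emit:
servo_tool:
  rows:
    - [0, 0.25, 0.08, 0, 0, 0, 0]
    - [0, 0.25, 0.08, 0, 0, 0, 0]
    - [0, 0.25, 0.1, 0, 0, 0, 0]
    - [0, 0.24, 0.1, 0, 0, 0, 0]
    - [0, 0.23, 0.12, 0, 0, 0, 0]
    - [0, 0.23, 0.12, 0, 0, 0, 0]

```text
clock: 23.45
position: [574.8, -35.9, 246.0]
ee_rot: [0.924, -0.381, 0.0, -0.002]
contact_force: [0.4, 8.9, 7.4]
gripper_width: 22.7
```

Emit:
servo_tool:
  rows:
    - [0, 0.22, 0.14, 0, 0, 0, 0]
    - [0, 0.22, 0.15, 0, 0, 0, 0]
    - [0, 0.21, 0.15, 0, 0, 0, 0]
    - [0, 0.21, 0.16, 0, 0, 0, 0]
    - [0, 0.19, 0.18, 0, 0, 0, 0]
    - [0, 0.19, 0.18, 0, 0, 0, 0]

```text
clock: 24.05
position: [577.4, -51.2, 246.1]
ee_rot: [0.925, -0.381, 0.001, -0.003]
contact_force: [1.9, 8.6, 6.7]
gripper_width: 22.9
```

Emit:
servo_tool:
  rows:
    - [0, 0.18, 0.19, 0, 0, 0, 0]
    - [0, 0.18, 0.19, 0, 0, 0, 0]
    - [0, 0.16, 0.21, 0, 0, 0, 0]
    - [0, 0.15, 0.21, 0, 0, 0, 0]
    - [0, 0.15, 0.22, 0, 0, 0, 0]
    - [0, 0.14, 0.22, 0, 0, 0, 0]

```text
clock: 24.65
position: [576.0, -66.9, 246.1]
ee_rot: [0.925, -0.381, 0.001, -0.003]
contact_force: [3.9, 8.1, 5.7]
gripper_width: 22.6
```

The bite was inside the call from α=285° to 300° (tangential force ~8 N from there; measured lag 2°), so I take α≈291°. Target end is measured 291°+1080°, i.e. commanded ≈1373°; currently commanded 330°. Next, the table for the drive at 5°/row.

Run:
```python
from tab import *
print(tab(np.cumsum([330,2.5,3,3.5,4,4,4,4.5,4.5])))
for a in range(0,360,60): print(a,tab(np.arange(a,a+60.1,5)).replace(", 0, 0, 0, 0]","|").replace("[0,",""))
print(tab(np.cumsum([240]+[5]*8+[4,3,2.5,1.5,1,1])))
```

```text
[[0, 0.12, 0.23, 0, 0, 0, 0], [0, 0.14, 0.28, 0, 0, 0, 0], [0, 0.14, 0.34, 0, 0, 0, 0], [0, 0.14, 0.4, 0, 0, 0, 0], [0, 0.11, 0.4, 0, 0, 0, 0], [0, 0.08, 0.41, 0, 0, 0, 0], [0, 0.05, 0.47, 0, 0, 0, 0], [0, 0.02, 0.47, 0, 0, 0, 0]]
0 [ -0.02, 0.52|,  -0.07, 0.52|,  -0.11, 0.51|,  -0.16, 0.5|,  -0.2, 0.49|,  -0.24, 0.46|,  -0.29, 0.44|,  -0.31, 0.42|,  -0.36, 0.38|,  -0.38, 0.36|,  -0.42, 0.31|,  -0.44, 0.29|]
60 [ -0.46, 0.24|,  -0.49, 0.2|,  -0.5, 0.16|,  -0.51, 0.11|,  -0.52, 0.07|,  -0.52, 0.02|,  -0.52, -0.02|,  -0.52, -0.07|,  -0.51, -0.11|,  -0.5, -0.16|,  -0.49, -0.2|,  -0.46, -0.24|]
120 [ -0.44, -0.29|,  -0.42, -0.31|,  -0.38, -0.36|,  -0.36, -0.38|,  -0.31, -0.42|,  -0.29, -0.44|,  -0.24, -0.46|,  -0.2, -0.49|,  -0.16, -0.5|,  -0.11, -0.51|,  -0.07, -0.52|,  -0.02, -0.52|]
180 [ 0.02, -0.52|,  0.07, -0.52|,  0.11, -0.51|,  0.16, -0.5|,  0.2, -0.49|,  0.24, -0.46|,  0.29, -0.44|,  0.31, -0.42|,  0.36, -0.38|,  0.38, -0.36|,  0.42, -0.31|,  0.44, -0.29|]
240 [ 0.46, -0.24|,  0.49, -0.2|,  0.5, -0.16|,  0.51, -0.11|,  0.52, -0.07|,  0.52, -0.02|,  0.52, 0.02|,  0.52, 0.07|,  0.51, 0.11|,  0.5, 0.16|,  0.49, 0.2|,  0.46, 0.24|]
300 [ 0.44, 0.29|,  0.42, 0.31|,  0.38, 0.36|,  0.36, 0.38|,  0.31, 0.42|,  0.29, 0.44|,  0.24, 0.46|,  0.2, 0.49|,  0.16, 0.5|,  0.11, 0.51|,  0.07, 0.52|,  0.02, 0.52|]
[[0, 0.46, -0.24, 0, 0, 0, 0], [0, 0.49, -0.2, 0, 0, 0, 0], [0, 0.5, -0.16, 0, 0, 0, 0], [0, 0.51, -0.11, 0, 0, 0, 0], [0, 0.52, -0.07, 0, 0, 0, 0], [0, 0.52, -0.02, 0, 0, 0, 0], [0, 0.52, 0.02, 0, 0, 0, 0], [0, 0.52, 0.07, 0, 0, 0, 0], [0, 0.41, 0.09, 0, 0, 0, 0], [0, 0.3, 0.08, 0, 0, 0, 0], [0, 0.25, 0.08, 0, 0, 0, 0], [0, 0.15, 0.06, 0, 0, 0, 0], [0, 0.1, 0.04, 0, 0, 0, 0], [0, 0.09, 0.04, 0, 0, 0, 0]]
```

Emit:
servo_tool:
  rows:
    - [0, 0.12, 0.23, 0, 0, 0, 0]
    - [0, 0.14, 0.28, 0, 0, 0, 0]
    - [0, 0.14, 0.34, 0, 0, 0, 0]
    - [0, 0.14, 0.4, 0, 0, 0, 0]
    - [0, 0.11, 0.4, 0, 0, 0, 0]
    - [0, 0.08, 0.41, 0, 0, 0, 0]
    - [0, 0.05, 0.47, 0, 0, 0, 0]
    - [0, 0.02, 0.47, 0, 0, 0, 0]

```text
clock: 25.45
position: [561.5, -94.4, 246.1]
ee_rot: [0.924, -0.381, 0.003, -0.003]
contact_force: [6.2, 5.0, 4.2]
gripper_width: 22.5
```

Emit:
servo_tool:
  rows:
    - [0, -0.02, 0.52, 0, 0, 0, 0]
    - [0, -0.07, 0.52, 0, 0, 0, 0]
    - [0, -0.11, 0.51, 0, 0, 0, 0]
    - [0, -0.16, 0.5, 0, 0, 0, 0]
    - [0, -0.2, 0.49, 0, 0, 0, 0]
    - [0, -0.24, 0.46, 0, 0, 0, 0]
    - [0, -0.29, 0.44, 0, 0, 0, 0]
    - [0, -0.31, 0.42, 0, 0, 0, 0]
    - [0, -0.36, 0.38, 0, 0, 0, 0]
    - [0, -0.38, 0.36, 0, 0, 0, 0]
    - [0, -0.42, 0.31, 0, 0, 0, 0]
    - [0, -0.44, 0.29, 0, 0, 0, 0]

```text
clock: 26.65
position: [503.8, -112.1, 246.1]
ee_rot: [0.924, -0.381, 0.004, -0.001]
contact_force: [8.4, -1.7, 1.7]
gripper_width: 22.7
```

Emit:
servo_tool:
  rows:
    - [0, -0.46, 0.24, 0, 0, 0, 0]
    - [0, -0.49, 0.2, 0, 0, 0, 0]
    - [0, -0.5, 0.16, 0, 0, 0, 0]
    - [0, -0.51, 0.11, 0, 0, 0, 0]
    - [0, -0.52, 0.07, 0, 0, 0, 0]
    - [0, -0.52, 0.02, 0, 0, 0, 0]
    - [0, -0.52, -0.02, 0, 0, 0, 0]
    - [0, -0.52, -0.07, 0, 0, 0, 0]
    - [0, -0.51, -0.11, 0, 0, 0, 0]
    - [0, -0.5, -0.16, 0, 0, 0, 0]
    - [0, -0.49, -0.2, 0, 0, 0, 0]
    - [0, -0.46, -0.24, 0, 0, 0, 0]

```text
clock: 27.85
position: [459.9, -70.7, 246.0]
ee_rot: [0.924, -0.382, 0.002, 0.0]
contact_force: [6.0, -7.3, 2.7]
gripper_width: 22.5
```

Emit:
servo_tool:
  rows:
    - [0, -0.44, -0.29, 0, 0, 0, 0]
    - [0, -0.42, -0.31, 0, 0, 0, 0]
    - [0, -0.38, -0.36, 0, 0, 0, 0]
    - [0, -0.36, -0.38, 0, 0, 0, 0]
    - [0, -0.31, -0.42, 0, 0, 0, 0]
    - [0, -0.29, -0.44, 0, 0, 0, 0]
    - [0, -0.24, -0.46, 0, 0, 0, 0]
    - [0, -0.2, -0.49, 0, 0, 0, 0]
    - [0, -0.16, -0.5, 0, 0, 0, 0]
    - [0, -0.11, -0.51, 0, 0, 0, 0]
    - [0, -0.07, -0.52, 0, 0, 0, 0]
    - [0, -0.02, -0.52, 0, 0, 0, 0]

```text
clock: 29.05
position: [472.1, -14.1, 245.9]
ee_rot: [0.924, -0.382, -0.001, 0.003]
contact_force: [-3.6, -8.1, 9.6]
gripper_width: 22.8
```

Emit:
servo_tool:
  rows:
    - [0, 0.02, -0.52, 0, 0, 0, 0]
    - [0, 0.07, -0.52, 0, 0, 0, 0]
    - [0, 0.11, -0.51, 0, 0, 0, 0]
    - [0, 0.16, -0.5, 0, 0, 0, 0]
    - [0, 0.2, -0.49, 0, 0, 0, 0]
    - [0, 0.24, -0.46, 0, 0, 0, 0]
    - [0, 0.29, -0.44, 0, 0, 0, 0]
    - [0, 0.31, -0.42, 0, 0, 0, 0]
    - [0, 0.36, -0.38, 0, 0, 0, 0]
    - [0, 0.38, -0.36, 0, 0, 0, 0]
    - [0, 0.42, -0.31, 0, 0, 0, 0]
    - [0, 0.44, -0.29, 0, 0, 0, 0]

```text
clock: 30.25
position: [529.5, 5.1, 245.9]
ee_rot: [0.924, -0.382, -0.003, 0.0]
contact_force: [-8.0, 5.7, 12.4]
gripper_width: 22.4
```

Emit:
servo_tool:
  rows:
    - [0, 0.46, -0.24, 0, 0, 0, 0]
    - [0, 0.49, -0.2, 0, 0, 0, 0]
    - [0, 0.5, -0.16, 0, 0, 0, 0]
    - [0, 0.51, -0.11, 0, 0, 0, 0]
    - [0, 0.52, -0.07, 0, 0, 0, 0]
    - [0, 0.52, -0.02, 0, 0, 0, 0]
    - [0, 0.52, 0.02, 0, 0, 0, 0]
    - [0, 0.52, 0.07, 0, 0, 0, 0]
    - [0, 0.51, 0.11, 0, 0, 0, 0]
    - [0, 0.5, 0.16, 0, 0, 0, 0]
    - [0, 0.49, 0.2, 0, 0, 0, 0]
    - [0, 0.46, 0.24, 0, 0, 0, 0]

```text
clock: 31.45
position: [574.7, -35.8, 246.0]
ee_rot: [0.924, -0.381, 0.0, -0.002]
contact_force: [0.9, 9.0, 7.2]
gripper_width: 22.6
```

Emit:
servo_tool:
  rows:
    - [0, 0.44, 0.29, 0, 0, 0, 0]
    - [0, 0.42, 0.31, 0, 0, 0, 0]
    - [0, 0.38, 0.36, 0, 0, 0, 0]
    - [0, 0.36, 0.38, 0, 0, 0, 0]
    - [0, 0.31, 0.42, 0, 0, 0, 0]
    - [0, 0.29, 0.44, 0, 0, 0, 0]
    - [0, 0.24, 0.46, 0, 0, 0, 0]
    - [0, 0.2, 0.49, 0, 0, 0, 0]
    - [0, 0.16, 0.5, 0, 0, 0, 0]
    - [0, 0.11, 0.51, 0, 0, 0, 0]
    - [0, 0.07, 0.52, 0, 0, 0, 0]
    - [0, 0.02, 0.52, 0, 0, 0, 0]

```text
clock: 32.65
position: [561.5, -94.4, 246.1]
ee_rot: [0.924, -0.381, 0.003, -0.003]
contact_force: [6.5, 4.9, 4.5]
gripper_width: 22.7
```

Emit:
servo_tool:
  rows:
    - [0, -0.02, 0.52, 0, 0, 0, 0]
    - [0, -0.07, 0.52, 0, 0, 0, 0]
    - [0, -0.11, 0.51, 0, 0, 0, 0]
    - [0, -0.16, 0.5, 0, 0, 0, 0]
    - [0, -0.2, 0.49, 0, 0, 0, 0]
    - [0, -0.24, 0.46, 0, 0, 0, 0]
    - [0, -0.29, 0.44, 0, 0, 0, 0]
    - [0, -0.31, 0.42, 0, 0, 0, 0]
    - [0, -0.36, 0.38, 0, 0, 0, 0]
    - [0, -0.38, 0.36, 0, 0, 0, 0]
    - [0, -0.42, 0.31, 0, 0, 0, 0]
    - [0, -0.44, 0.29, 0, 0, 0, 0]

```text
clock: 33.85
position: [503.8, -112.1, 246.1]
ee_rot: [0.924, -0.381, 0.004, -0.001]
contact_force: [8.2, -1.9, 1.8]
gripper_width: 22.3
```

Emit:
servo_tool:
  rows:
    - [0, -0.46, 0.24, 0, 0, 0, 0]
    - [0, -0.49, 0.2, 0, 0, 0, 0]
    - [0, -0.5, 0.16, 0, 0, 0, 0]
    - [0, -0.51, 0.11, 0, 0, 0, 0]
    - [0, -0.52, 0.07, 0, 0, 0, 0]
    - [0, -0.52, 0.02, 0, 0, 0, 0]
    - [0, -0.52, -0.02, 0, 0, 0, 0]
    - [0, -0.52, -0.07, 0, 0, 0, 0]
    - [0, -0.51, -0.11, 0, 0, 0, 0]
    - [0, -0.5, -0.16, 0, 0, 0, 0]
    - [0, -0.49, -0.2, 0, 0, 0, 0]
    - [0, -0.46, -0.24, 0, 0, 0, 0]

```text
clock: 35.05
position: [459.9, -70.7, 246.0]
ee_rot: [0.924, -0.382, 0.002, 0.0]
contact_force: [5.4, -6.7, 2.7]
gripper_width: 22.7
```

Emit:
servo_tool:
  rows:
    - [0, -0.44, -0.29, 0, 0, 0, 0]
    - [0, -0.42, -0.31, 0, 0, 0, 0]
    - [0, -0.38, -0.36, 0, 0, 0, 0]
    - [0, -0.36, -0.38, 0, 0, 0, 0]
    - [0, -0.31, -0.42, 0, 0, 0, 0]
    - [0, -0.29, -0.44, 0, 0, 0, 0]
    - [0, -0.24, -0.46, 0, 0, 0, 0]
    - [0, -0.2, -0.49, 0, 0, 0, 0]
    - [0, -0.16, -0.5, 0, 0, 0, 0]
    - [0, -0.11, -0.51, 0, 0, 0, 0]
    - [0, -0.07, -0.52, 0, 0, 0, 0]
    - [0, -0.02, -0.52, 0, 0, 0, 0]

```text
clock: 36.25
position: [472.1, -14.1, 245.9]
ee_rot: [0.924, -0.382, -0.001, 0.003]
contact_force: [-2.7, -8.1, 10.2]
gripper_width: 22.5
```

Emit:
servo_tool:
  rows:
    - [0, 0.02, -0.52, 0, 0, 0, 0]
    - [0, 0.07, -0.52, 0, 0, 0, 0]
    - [0, 0.11, -0.51, 0, 0, 0, 0]
    - [0, 0.16, -0.5, 0, 0, 0, 0]
    - [0, 0.2, -0.49, 0, 0, 0, 0]
    - [0, 0.24, -0.46, 0, 0, 0, 0]
    - [0, 0.29, -0.44, 0, 0, 0, 0]
    - [0, 0.31, -0.42, 0, 0, 0, 0]
    - [0, 0.36, -0.38, 0, 0, 0, 0]
    - [0, 0.38, -0.36, 0, 0, 0, 0]
    - [0, 0.42, -0.31, 0, 0, 0, 0]
    - [0, 0.44, -0.29, 0, 0, 0, 0]

```text
clock: 37.45
position: [529.5, 5.1, 246.0]
ee_rot: [0.924, -0.382, -0.003, 0.0]
contact_force: [-8.1, 6.1, 11.9]
gripper_width: 22.4
```

Emit:
servo_tool:
  rows:
    - [0, 0.46, -0.24, 0, 0, 0, 0]
    - [0, 0.49, -0.2, 0, 0, 0, 0]
    - [0, 0.5, -0.16, 0, 0, 0, 0]
    - [0, 0.51, -0.11, 0, 0, 0, 0]
    - [0, 0.52, -0.07, 0, 0, 0, 0]
    - [0, 0.52, -0.02, 0, 0, 0, 0]
    - [0, 0.52, 0.02, 0, 0, 0, 0]
    - [0, 0.52, 0.07, 0, 0, 0, 0]
    - [0, 0.51, 0.11, 0, 0, 0, 0]
    - [0, 0.5, 0.16, 0, 0, 0, 0]
    - [0, 0.49, 0.2, 0, 0, 0, 0]
    - [0, 0.46, 0.24, 0, 0, 0, 0]

```text
clock: 38.65
position: [574.7, -35.8, 246.0]
ee_rot: [0.924, -0.381, 0.0, -0.002]
contact_force: [0.2, 8.9, 8.3]
gripper_width: 22.9
```

Emit:
servo_tool:
  rows:
    - [0, 0.44, 0.29, 0, 0, 0, 0]
    - [0, 0.42, 0.31, 0, 0, 0, 0]
    - [0, 0.38, 0.36, 0, 0, 0, 0]
    - [0, 0.36, 0.38, 0, 0, 0, 0]
    - [0, 0.31, 0.42, 0, 0, 0, 0]
    - [0, 0.29, 0.44, 0, 0, 0, 0]
    - [0, 0.24, 0.46, 0, 0, 0, 0]
    - [0, 0.2, 0.49, 0, 0, 0, 0]
    - [0, 0.16, 0.5, 0, 0, 0, 0]
    - [0, 0.11, 0.51, 0, 0, 0, 0]
    - [0, 0.07, 0.52, 0, 0, 0, 0]
    - [0, 0.02, 0.52, 0, 0, 0, 0]

```text
clock: 39.85
position: [561.5, -94.4, 246.1]
ee_rot: [0.924, -0.381, 0.003, -0.003]
contact_force: [7.0, 5.3, 4.4]
gripper_width: 22.9
```

Commanded α is now 1080°, two turns past the bite at 1011°. Final turn to 1373° commanded.

Emit:
servo_tool:
  rows:
    - [0, -0.02, 0.52, 0, 0, 0, 0]
    - [0, -0.07, 0.52, 0, 0, 0, 0]
    - [0, -0.11, 0.51, 0, 0, 0, 0]
    - [0, -0.16, 0.5, 0, 0, 0, 0]
    - [0, -0.2, 0.49, 0, 0, 0, 0]
    - [0, -0.24, 0.46, 0, 0, 0, 0]
    - [0, -0.29, 0.44, 0, 0, 0, 0]
    - [0, -0.31, 0.42, 0, 0, 0, 0]
    - [0, -0.36, 0.38, 0, 0, 0, 0]
    - [0, -0.38, 0.36, 0, 0, 0, 0]
    - [0, -0.42, 0.31, 0, 0, 0, 0]
    - [0, -0.44, 0.29, 0, 0, 0, 0]

```text
clock: 41.05
position: [503.8, -112.1, 246.1]
ee_rot: [0.924, -0.382, 0.004, -0.001]
contact_force: [8.7, -2.1, 1.8]
gripper_width: 22.3
```

Emit:
servo_tool:
  rows:
    - [0, -0.46, 0.24, 0, 0, 0, 0]
    - [0, -0.49, 0.2, 0, 0, 0, 0]
    - [0, -0.5, 0.16, 0, 0, 0, 0]
    - [0, -0.51, 0.11, 0, 0, 0, 0]
    - [0, -0.52, 0.07, 0, 0, 0, 0]
    - [0, -0.52, 0.02, 0, 0, 0, 0]
    - [0, -0.52, -0.02, 0, 0, 0, 0]
    - [0, -0.52, -0.07, 0, 0, 0, 0]
    - [0, -0.51, -0.11, 0, 0, 0, 0]
    - [0, -0.5, -0.16, 0, 0, 0, 0]
    - [0, -0.49, -0.2, 0, 0, 0, 0]
    - [0, -0.46, -0.24, 0, 0, 0, 0]

```text
clock: 42.25
position: [459.9, -70.7, 246.0]
ee_rot: [0.924, -0.382, 0.002, 0.0]
contact_force: [6.4, -7.7, 3.4]
gripper_width: 22.7
```

Emit:
servo_tool:
  rows:
    - [0, -0.44, -0.29, 0, 0, 0, 0]
    - [0, -0.42, -0.31, 0, 0, 0, 0]
    - [0, -0.38, -0.36, 0, 0, 0, 0]
    - [0, -0.36, -0.38, 0, 0, 0, 0]
    - [0, -0.31, -0.42, 0, 0, 0, 0]
    - [0, -0.29, -0.44, 0, 0, 0, 0]
    - [0, -0.24, -0.46, 0, 0, 0, 0]
    - [0, -0.2, -0.49, 0, 0, 0, 0]
    - [0, -0.16, -0.5, 0, 0, 0, 0]
    - [0, -0.11, -0.51, 0, 0, 0, 0]
    - [0, -0.07, -0.52, 0, 0, 0, 0]
    - [0, -0.02, -0.52, 0, 0, 0, 0]

```text
clock: 43.45
position: [472.1, -14.1, 245.9]
ee_rot: [0.924, -0.382, -0.001, 0.003]
contact_force: [-2.7, -8.6, 9.9]
gripper_width: 22.5
```

Emit:
servo_tool:
  rows:
    - [0, 0.02, -0.52, 0, 0, 0, 0]
    - [0, 0.07, -0.52, 0, 0, 0, 0]
    - [0, 0.11, -0.51, 0, 0, 0, 0]
    - [0, 0.16, -0.5, 0, 0, 0, 0]
    - [0, 0.2, -0.49, 0, 0, 0, 0]
    - [0, 0.24, -0.46, 0, 0, 0, 0]
    - [0, 0.29, -0.44, 0, 0, 0, 0]
    - [0, 0.31, -0.42, 0, 0, 0, 0]
    - [0, 0.36, -0.38, 0, 0, 0, 0]
    - [0, 0.38, -0.36, 0, 0, 0, 0]
    - [0, 0.42, -0.31, 0, 0, 0, 0]
    - [0, 0.44, -0.29, 0, 0, 0, 0]

```text
clock: 44.65
position: [529.5, 5.1, 245.9]
ee_rot: [0.924, -0.382, -0.003, 0.0]
contact_force: [-7.7, 5.0, 12.9]
gripper_width: 22.9
```

Emit:
servo_tool:
  rows:
    - [0, 0.46, -0.24, 0, 0, 0, 0]
    - [0, 0.49, -0.2, 0, 0, 0, 0]
    - [0, 0.5, -0.16, 0, 0, 0, 0]
    - [0, 0.51, -0.11, 0, 0, 0, 0]
    - [0, 0.52, -0.07, 0, 0, 0, 0]
    - [0, 0.52, -0.02, 0, 0, 0, 0]
    - [0, 0.52, 0.02, 0, 0, 0, 0]
    - [0, 0.52, 0.07, 0, 0, 0, 0]
    - [0, 0.41, 0.09, 0, 0, 0, 0]
    - [0, 0.3, 0.08, 0, 0, 0, 0]
    - [0, 0.25, 0.08, 0, 0, 0, 0]

```text
clock: 45.75
position: [570.5, -25.6, 246.0]
ee_rot: [0.924, -0.381, -0.0, -0.002]
contact_force: [-1.5, 8.7, 8.0]
gripper_width: 22.6
```

Emit:
servo_tool:
  rows:
    - [0, 0.15, 0.06, 0, 0, 0, 0]
    - [0, 0.1, 0.04, 0, 0, 0, 0]
    - [0, 0.09, 0.04, 0, 0, 0, 0]
    - [0, 0, 0, 0, 0, 0, 0]
    - [0, 0, 0, 0, 0, 0, 0]

```text
clock: 46.25
position: [572.1, -28.9, 246.0]
ee_rot: [0.924, -0.381, 0.0, -0.002]
contact_force: [0.2, 8.1, 8.1]
gripper_width: 22.4
```

Emit:
servo_tool:
  rows:
    - [0, -0.1, -0.04, 0, 0, 0, 0]
    - [0, -0.1, -0.04, 0, 0, 0, 0]
    - [0.1, 0, 0, 0, 0, 0, 0]
    - [0.4, 0, 0, 0, 0, 0, 0]
    - [0.7, 0, 0, 0, 0, 0, 0]
    - [1, 0, 0, 0, 0, 0, 0]
    - [1, 0, 0, 0, 0, 0, 0]
    - [1, 0, 0, -0.5, 0, 0, 0]
    - [1, 0, 0, -2, 0, 0, 0]
    - [1, 0, 0, -3.5, 0, 0, 0]
    - [1, 0, 0, -3.5, 0, 0, 0]
    - [1, 0, 0, -2, 0, 0, 0]

```text
clock: 47.45
position: [571.6, -29.9, 364.0]
ee_rot: [0.924, -0.382, 0.002, -0.001]
contact_force: [0.0, -0.1, 0.4]
gripper_width: 85.6
```

Emit:
servo_tool:
  rows:
    - [1, -2, 0.5, -0.5, 0, 0, 0]
    - [1, -4, 1, 0, 0, 0, 0]
    - [1, -4.5, 1, 0, 0, 0, 0]
    - [1, -4.5, 1, 0, 0, 0, 0]
    - [1, -3, 0.5, 0, 0, 0, 0]
    - [1, -1, 0, 0, 0, 0, 0]
    - [1, 0, 0, 0, 0, 0, 0]
    - [1, 0, 0, 0, 0, 0, 0]

```text
clock: 48.25
position: [408.8, 76.1, 365.5]
ee_rot: [0.924, -0.382, 0.0, 0.0]
contact_force: [0.6, -0.8, -0.6]
gripper_width: 85.6
```

Run:
```python
from bench import *
import cv2,pickle,numpy as np
s=read_state();print(s["clock"],s["position"],s["contact_force"])
g=get_image("wrist");t=get_image("top");pickle.dump((s,g,t),open("w5.pkl","wb"))
c=np.vstack([cv2.resize(g["image"],(400,300)),cv2.resize(t["image"][100:310,150:430],(400,300))])
cv2.imwrite("pics/w5.png",c[:,:,::-1])
```

```text
48.25 [408.79443865  76.10499911 365.46809248] [ 0.641507   -0.80417954 -0.63298654]
```

View pics/w5.png

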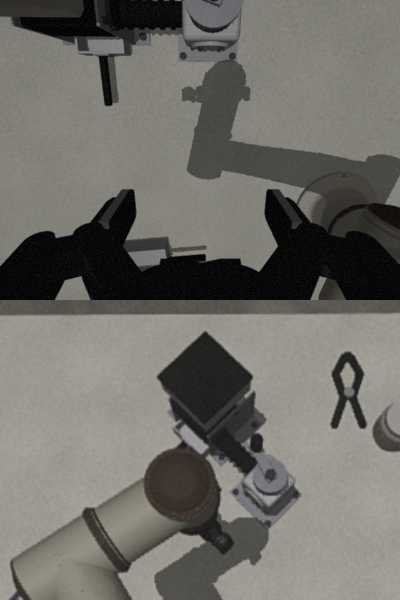

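Picture: the pan's handle is straight and still under the meter (wrist crop (107,57–105)), the crank arm points up-left (grip at top crop (258,441)), and the gripper is clear. One numeric check on pan and crank, then I hand in.

Run:
```python
import pickle
from h import *
from bench import *
np.set_printoptions(precision=1,suppress=True)
s,g,t=pickle.load(open("w5.pkl","rb"))
im=cv2.cvtColor(g["image"],cv2.COLOR_RGB2GRAY);m=im[100:180,150:185]<40
ys=np.flatnonzero(m.any(1));y=ys[ys<75][-1];x=np.flatnonzero(m[y-4]).mean()
e=onz(g,(150+x,101+y),36);print("handle end px",150+x,100+y,"m rel",(e[0]-e[1])*.7071-423.7,(e[0]+e[1])*.7071-532)
G=onz(t,(330.6,198.7),281);N=onz(t,(339,221.8),226);v=(G-N)[:2];print("crank theta mod",np.degrees(-np.pi*.75-np.arctan2(v[1],v[0]))%360,np.linalg.norm(v))
job_done()
```

```text
handle end px 173.0 168 m rel -163.2315941560513 -1.6657902922091807
crank theta mod 199.7435443491872 55.893892516239475
the job is handed in; nothing more can be done
```

I slid the pan home under the spout, drove the crank three turns past the bite, let go and handed the job in at about 48 s of the 72 s allowed. No verdict was reported.

**Pan**
- I took the farther of the two pans. I set it down once to measure the meter's mouth with the wrist camera, then regripped it.
- I slid it in until it stalled against the bar at about 13 N, well under the 40 N limit.
- In the last picture the handle end measured −163 mm in x (−164 expected if home) and −1.7 mm in y. That puts the pan within about 1 mm in x and 2 mm in y of home.

**Crank**
- It bit somewhere between 195° and 207° of crank angle. I took 201°, so the bite point is known to about ±6°, against the 17° (0.3 rad) allowed.
- The three turns ran steadily at 8–10 N sideways force on the tool at each reading.
- At the stop the arm read 200.7°, and the last top picture about 200° after release. Total crank angle is about 22.4 rad, within the 20.8–25 required.

**Disagreements and unchecked points**
- The top and scene cameras disagreed with the arm and with each other by about 10–20 mm, well over the 2 mm stated. I worked from the wrist camera and the arm's own readings, which agreed with each other to about 3 mm.
- I took no numeric check of the tub, scale and clamp. The arm never went near them, and the clamp and what shows of the tub looked undisturbed in the last picture.

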